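Tighten the vacuum pot cover crosswise

ROBOT

A 7-joint arm with a two-finger parallel gripper is mounted at the origin on the work surface. World frame = base frame: x ahead of the robot, y to its left, z up, the work surface at z = 0. Lengths are in m, angles in rad, forces in N, time in s.
With the tool pointing down it reaches from about 0.4 to 0.85 m from the base axis. Payload 10.4 kg.
Tool frame: the origin (TCP) lies between the finger pads; the fingertips stand manip.finger_overhang ahead of it and the grasp point (between the pads) lies 11 mm behind it (manip.finger_overhang is the distance from the TCP to the fingertips, in m); x points along the fingers, z is the direction in which the jaws open and shut, and the axes are right-handed (so a half turn about x gives the same grasp; the last joint's range is limited). The gripper opens to 85 mm and grips with 20 to 120 N. Pads are 22 mm wide; open, the fingers measure 114 mm over their backs; the gripper's body (76 mm by 85 mm) begins 54 mm behind the grasp point. The pads swing forward as they close: fully open they stand 13 mm farther back than shut.
Start: joints at [-1.128, 0.332, -0.065, 1.46, 0.022, 1.35, -0.088], TCP at [0.281, 0.558, 0.239] pointing down, gripper open.
Joint ranges: [-2.6, 2.6], [-0.5, 2.12], [-1.47, 1.34], [0.16, 2.42], [-1.27, 4.41], [0.06, 2.06], [-2.6, 2.6]. Speed limits (rad/s): [2.22, 2.22, 2.79, 2.79, 3.14, 3.14, 3.14].

INTERFACE

Orientations are given as a unit quaternion [x, y, z, w].
In Python, from workcell import get_obs, camera, workorder, manip gives the robot as it stands. The module is installed in compiled form; this text tells all that it offers.
- The arm moves only by the tool play_rows, never from a script. Its argument "increments" is text: rows parted by semicolons, each of 4 numbers parted by spaces: the shift along the tool's x, y, z in m, then the turn about the tool's x in rad. A call has 1 to 20 rows; each row shifts and turns the pose as measured when the row begins, along the tool's axes as they then stand; what a row does not reach is not made up. A row lasts 1/10 s, in which the tool goes at most 50 mm and 8.59 degrees, less where a joint would pass 70% of its speed; a pose out of reach is approached as far as the arm can. A call is refused whole if a number of a shift passes 0.05 or a number of a turn 0.15, either way. A call with a gripper value outside its range is refused whole. "hand" is the gripper command: -1 is fully open, 1 is shut, values between are in proportion, set as the call begins (left out, the last holds). The fingers move at their own pace and stop on an object; "squeeze" is the grip in N (left out, the last holds). Time passes only in rows, so rows that do not move let the fingers close. It gives the time, the measured TCP pose, the force and the opening at its end, in the units of the state.
- get_obs(): the state, without advancing time (a new reading comes with each control period).
- camera(name): name is "side" or "top" or "wrist"; returns a dict with "img" (400x640x3 uint8, blue, green, red), "fov_y" (degrees; the focal length in pixels is half the picture's height over the tangent of half this angle, whatever the lens; pixels are square), "cx", "cy" (the principal point, pixels), "R" (3x3) and "t" (3): a world point X has camera coordinates R X + t; the wrist camera has in their place "tool_from_camera" (4x4, takes a point from camera to tool coordinates, whose origin is the TCP and whose axes are the tool frame's). Camera axes: x right, y down, z forward; pixel columns grow to the right and rows downward; lengths in m; the calibration is good to about 2 mm. A picture is of the moment at which its call begins: read the wrist's pose just before it. There is no depth.
- workorder.hand_in(): hands the job in, once; it reports no verdict.
The state is a dict: "clock": time; "joint_pos": joint angles; "joint_velocities": joint speeds; "tau": joint torques, N m; "position": TCP position; "ee_rot": TCP orientation; "ft_force": force on the tool from outside, world axes, zero at the start; "torque": the same for the moment, N m; "grip_width": opening from 0.0 (shut) to 1.0 (fully open).
Only numpy, scipy, OpenCV 4.12 (cv2) and the standard library are available. Lean on these libraries where they do the work, as an engineer would, in place of code of your own. Each camera call takes 0.05 s, during which the arm holds its last target.

TASK

Tighten the four orange T-handles of the vacuum pot's sloping cover clockwise in crisscross order, always going from one handle to the opposite one and then to the other pair, in two rounds. In the first round turn each handle until it bites and then about 30 degrees further; when all four have had that, go round crosswise again and turn each one home to its stop, 60 degrees past the bite. Do not disturb the spray can, the offcut and the screwdriver, and let go at the end.

Things in the scene. Friction and masses are not known exactly. Their poses are not given: they have to be found in the camera images.
- pot: blue steel vacuum pot fixed to the bench, 240 wide (y) x about 260 deep (x) x 180 high. Origin: centre of its underside on the bench; z up, +x away from its sloping front, +y to the left as seen from its front. Its top slopes 25 degrees down towards its front (-x) and carries a round aluminium cover, 214 diameter
- cover: the round cover. Origin: centre of the sloping face under the cover, 125 above the bench. z is the outward normal of the cover (25 degrees from vertical, leaning to the pot's -x), x points up the slope, y as the pot's y. The cover's outer face lies at z = 20. Four T-handles stand on it on a circle of radius 75, at (x, y) = a (53, 53), b (53, -53), c (-53, -53), d (-53, 53); a is opposite c, b is opposite d
- handle_a: far left orange T-handle, opposite handle_c. Origin: on its turning axis, at the cover's outer face; z is the turning axis, outward. The grip bar runs along its x: 80 long, 14 thick (y), 24 high, z = 42 to 66, on a stem 12 thick. Clockwise seen from outside tightens: first it turns freely (0.025 N m) through an unknown 8 to 35 degrees, then it bites and is stiff (0.3 N m)
- handle_b: far right orange T-handle, opposite handle_d. Origin: on its turning axis, at the cover's outer face; z is the turning axis, outward. The grip bar runs along its x: 80 long, 14 thick (y), 24 high, z = 42 to 66, on a stem 12 thick. Clockwise seen from outside tightens: first it turns freely (0.025 N m) through an unknown 8 to 35 degrees, then it bites and is stiff (0.3 N m)
- handle_c: near right orange T-handle, opposite handle_a. Origin: on its turning axis, at the cover's outer face; z is the turning axis, outward. The grip bar runs along its x: 80 long, 14 thick (y), 24 high, z = 42 to 66, on a stem 12 thick. Clockwise seen from outside tightens: first it turns freely (0.025 N m) through an unknown 8 to 35 degrees, then it bites and is stiff (0.3 N m)
- handle_d: near left orange T-handle, opposite handle_b. Origin: on its turning axis, at the cover's outer face; z is the turning axis, outward. The grip bar runs along its x: 80 long, 14 thick (y), 24 high, z = 42 to 66, on a stem 12 thick. Clockwise seen from outside tightens: first it turns freely (0.025 N m) through an unknown 8 to 35 degrees, then it bites and is stiff (0.3 N m)
- screw_a (a joint): tightening of the screw under handle_a past its bite, rad: 0 = not bitten yet, 1.047 (60 degrees) = solid stop; stays where left. White pointer on the brass collar below the handle: white dot 0, yellow 30, red 60 degrees. Turned back, the bar runs free, at most 45 degrees, without loosening it, and bites again where it left off. The stem is springy (6 N m/rad)
- screw_b (a joint): tightening of the screw under handle_b past its bite, rad: 0 = not bitten yet, 1.047 (60 degrees) = solid stop; stays where left. White pointer on the brass collar below the handle: white dot 0, yellow 30, red 60 degrees. Turned back, the bar runs free, at most 45 degrees, without loosening it, and bites again where it left off. The stem is springy (6 N m/rad)
- screw_c (a joint): tightening of the screw under handle_c past its bite, rad: 0 = not bitten yet, 1.047 (60 degrees) = solid stop; stays where left. White pointer on the brass collar below the handle: white dot 0, yellow 30, red 60 degrees. Turned back, the bar runs free, at most 45 degrees, without loosening it, and bites again where it left off. The stem is springy (6 N m/rad)
- screw_d (a joint): tightening of the screw under handle_d past its bite, rad: 0 = not bitten yet, 1.047 (60 degrees) = solid stop; stays where left. White pointer on the brass collar below the handle: white dot 0, yellow 30, red 60 degrees. Turned back, the bar runs free, at most 45 degrees, without loosening it, and bites again where it left off. The stem is springy (6 N m/rad)
- spray_can: bystander: yellow spray can standing upright, 65 diameter, 190 high, origin under its centre
- offcut: bystander: wooden offcut lying flat, 150 x 60 x 22, origin under its centre, long along x
- driver: bystander: screwdriver lying flat, 200 long along x, red handle to -x, 26 thick, origin under its middle

How it is judged:
By the outcome, as a careful person would: the job done as asked, in the order asked, and still so for the second after the job is handed in, with the robot touching nothing.
It also fails if it takes over 72 s, if anything falls off the work surface, if the arm or the gripper's body presses on something with over 40 N, if the wrist force passes 120 N, or if a joint passes its speed limit or range.

## Working session

There is one attempt and no reset: what is moved stays moved. The work goes in short steps, Python scripts to look and compute and a tool call to move; the robot and the scene stay as the last step left them, time stands still between calls to the robot, and variables do not carry over. Pictures are saved under pics/ and viewed, and the job is handed in when it is done.

Besides the shell and the picture viewer there is one more tool, called after ">>>" by a JSON object that holds its "name" and its "arguments". play_rows: Moves the arm, as the interface text tells. Its arguments: {"type":"object","properties":{"increments":{"type":"string"},"hand":{"type":"number"},"squeeze":{"type":"number"}},"required":["increments"]}

```bash
ls; mkdir -p pics
python3 - <<'E'
from workcell import get_obs,camera,workorder,manip
import cv2
o=get_obs()
for k,v in o.items(): print(k,v)
print(manip.finger_overhang, [a for a in dir(manip) if a[0]!='_'])
for n in ("side","top","wrist"):
    c=camera(n); cv2.imwrite(f"pics/{n}0.png",c["img"])
    print(n,{k:v for k,v in c.items() if k!="img"})
E
```

```text
pics
clock 0.0
joint_pos [-1.12759603  0.33286701 -0.06469462  1.46093274  0.02161089  1.34991765
 -0.08850993]
joint_velocities [ 0.00021577 -0.0014571  -0.00043695 -0.00132799  0.00177295  0.00100665
  0.00038648]
tau [ 1.67853054e-04 -6.25441575e+01  4.92228940e-02 -3.91618180e+01
  1.61839428e-02  9.79283155e-03 -2.63737832e-06]
position [0.28055751 0.55808145 0.23852305]
ee_rot [-0.37139137  0.60231369  0.37081416  0.60148443]
ft_force [0.4520909  0.08426503 0.42545112]
torque [0.01480084 0.00151503 0.02154822]
grip_width 0.997852305226989
0.008 ['MotionError', 'finger_overhang']
side {'fov_y': 57.52263243275571, 'cx': 321.01128331448984, 'cy': 200.23867223749508, 'R': array([[ 0.92304909, -0.38464096,  0.00563174],
       [-0.18620776, -0.4595702 , -0.86840193],
       [ 0.33661113,  0.80052893, -0.49582898]]), 't': array([-0.55853652,  0.19674107,  0.69153319])}
top {'fov_y': 57.617857053828025, 'cx': 322.81112521283995, 'cy': 195.6325740794276, 'R': array([[-0.02725544, -0.99957029, -0.01078782],
       [-0.98690077,  0.02862349, -0.15876893],
       [ 0.15900949,  0.00631919, -0.98725683]]), 't': array([0.00820573, 0.60479707, 0.84279549])}
wrist {'fov_y': 69.15299874847615, 'cx': 319.8016265136676, 'cy': 195.26587052663336, 'tool_from_camera': array([[-7.26891836e-04, -2.74912925e-01,  9.61468853e-01,
        -1.33911939e-01],
       [-3.73246685e-05, -9.61469099e-01, -2.74913024e-01,
         7.00937474e-02],
       [ 9.99999735e-01, -2.35718539e-04,  6.88623005e-04,
         7.41180717e-04],
       [ 0.00000000e+00,  0.00000000e+00,  0.00000000e+00,
         1.00000000e+00]])}
```

View pics/side0.png

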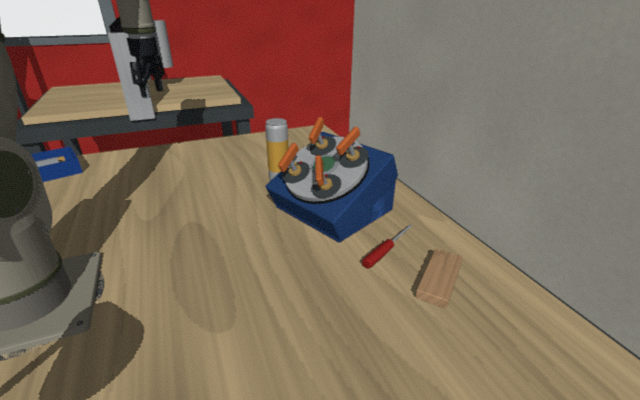

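View pics/top0.png

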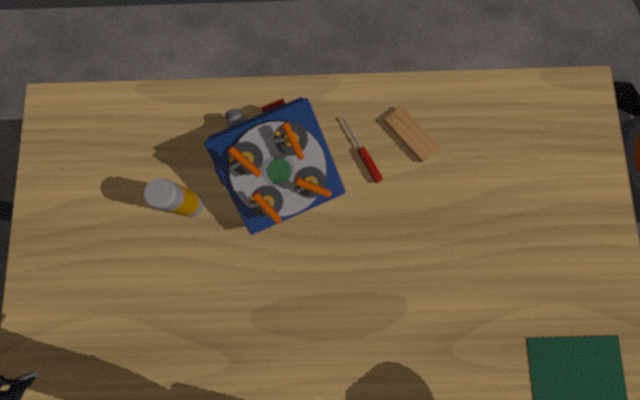

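View pics/wrist0.png

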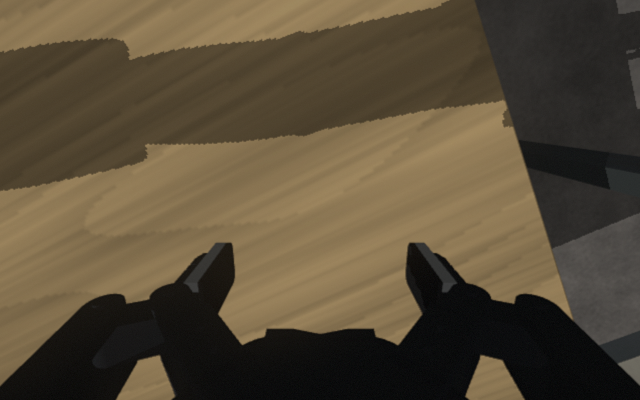

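Run:
```python
import cv2
t=cv2.imread("pics/top0.png")[80:250,130:450]; cv2.imwrite("pics/top0z.png",cv2.resize(t,None,fx=2.5,fy=2.5,interpolation=cv2.INTER_CUBIC))
t=cv2.imread("pics/side0.png")[105:245,250:420]; cv2.imwrite("pics/side0z.png",cv2.resize(t,None,fx=4,fy=4,interpolation=cv2.INTER_CUBIC))
```

```text
(no output)
```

View pics/top0z.png

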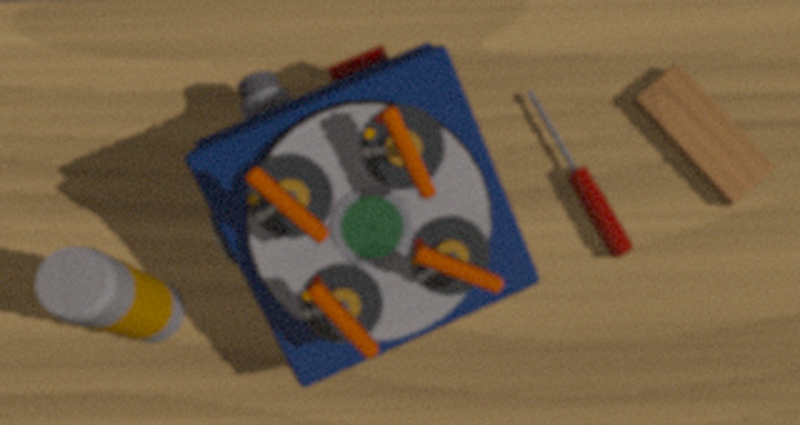

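View pics/side0z.png

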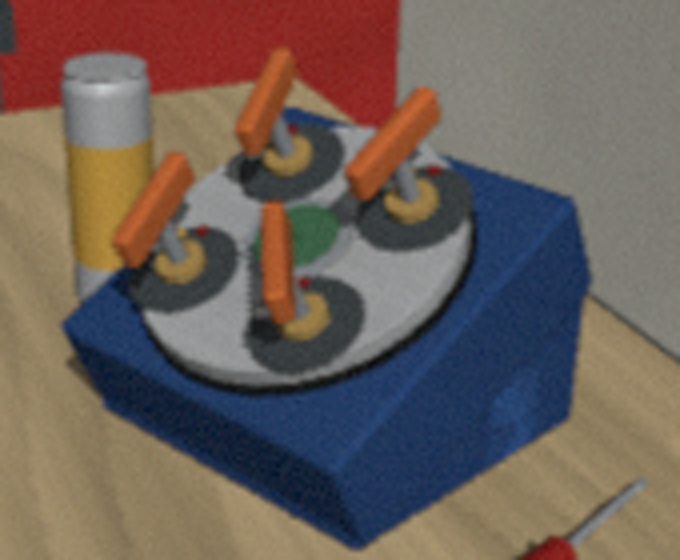

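```bash
cat > h.py <<'E'
import numpy as np, cv2
from scipy.spatial.transform import Rotation as Rn
from workcell import get_obs,camera
T25=np.radians(25)
def cover(px,py,yaw):
    Rz=Rn.from_euler('z',yaw).as_matrix()
    Rc=Rz@np.array([[np.cos(T25),0,-np.sin(T25)],[0,1,0],[np.sin(T25),0,np.cos(T25)]])
    return Rc,np.array([px,py,0.125])
H={'a':(.053,.053),'b':(.053,-.053),'c':(-.053,-.053),'d':(-.053,.053)}
def proj(c,X,pose=None):
    X=np.atleast_2d(X)
    f=200/np.tan(np.radians(c['fov_y'])/2)
    if 'R' in c: P=X@c['R'].T+c['t']
    else:
        p,Rt=pose; Q=(X-p)@Rt; M=c['tool_from_camera']; P=(Q-M[:3,3])@M[:3,:3]
    return np.c_[f*P[:,0]/P[:,2]+c['cx'],f*P[:,1]/P[:,2]+c['cy']]
def pose():
    o=get_obs(); return o['position'],Rn.from_quat(o['ee_rot']).as_matrix(),o
E
python3 - <<'E'
from h import *
from scipy.optimize import least_squares
ct,cs=camera('top'),camera('side')
o=(130,80); T={k:np.array(v)/2.5+o for k,v in dict(a=(295,193),b=(405,150),c=(455,250),d=(347,303)).items()}
S={k:np.array(v)/4+(250,105) for k,v in dict(a=(288,155),b=(412,200),c=(305,315),d=(178,260)).items()}
def res(p,full=False):
    R,t=cover(p[0],p[1],p[2]); t=t+[0,0,p[4]]
    X=np.array([R@[*H[k],p[3]]+t for k in 'abcd'])
    r=np.r_[proj(ct,X)-np.array([T[k] for k in 'abcd']),proj(cs,X)-np.array([S[k] for k in 'abcd'])]
    return r if full else r.ravel()
s=least_squares(lambda q:res([q[0],q[1],q[2],.026,q[3]]),[.7,.1,.4,0])
p=[s.x[0],s.x[1],s.x[2],.026,s.x[3]]
print(s.x,np.degrees(s.x[2])); print(res(p,True).round(1))
R,t=cover(*p[:3])
for k in 'abcd': print(k,(R@[*H[k],.02]+t).round(4),(R@[*H[k],.066]+t).round(4))
E
```

```text
[0.65695081 0.08645207 0.40854712 0.00284938] 23.408025729477266
[[-0.7  1.2]
 [ 0.4 -1.8]
 [-0.1  1.8]
 [-0.2  0.5]
 [ 0.2 -0.1]
 [ 0.6 -0.3]
 [ 0.1  0.2]
 [ 1.   0.3]]
a [0.6722 0.1508 0.1655] [0.6544 0.1431 0.2072]
b [0.7143 0.0535 0.1655] [0.6965 0.0458 0.2072]
c [0.6262 0.0154 0.1207] [0.6083 0.0076 0.1624]
d [0.5841 0.1126 0.1207] [0.5662 0.1049 0.1624]
```

```bash
cat >> h.py <<'E'
def delta(target,n=None,yaw=None):
    p,R,o=pose(); d=R.T@(np.array(target)-p); print('tool delta mm',(d*1000).round(1)); return d
E
python3 - <<'E'
from h import *
p,R,o=pose(); print(R.round(3)); print('yaw of tool z',np.degrees(np.arctan2(R[1,2],R[0,2])),'tool y',np.degrees(np.arctan2(R[1,1],R[0,1])))
delta([.28,.558,.40]); delta([.60,.08,.36])
E
```

```text
[[-0.    -0.893  0.449]
 [-0.001  0.449  0.893]
 [-1.    -0.    -0.001]]
yaw of tool z 63.31197403831299 tool y 153.31197454928486
tool delta mm [-161.     0.4   -0.6]
tool delta mm [-120.9 -500.1 -284. ]
```

>>> {"name": "play_rows", "arguments": {"increments": "-0.04 0 0 0;-0.04 0 0 0;-0.04 -0.02 -0.01 0;-0.02 -0.04 -0.022 0;0 -0.04 -0.022 0;0 -0.04 -0.022 0;0 -0.04 -0.022 0;0 -0.04 -0.022 0;0 -0.04 -0.022 0;0 -0.04 -0.022 0;0 -0.04 -0.022 0;0 -0.04 -0.022 0;0 -0.04 -0.022 0;0 -0.04 -0.022 0;0 -0.04 -0.022 0;0 -0.02 -0.01 0.1;0 0 0 0.14;0 0 0 0.14;0 0 0 0.14;0 0 0 0.14", "hand": 1}}

```text
clock: 2.25
position: [0.6294, 0.0493, 0.3816]
ee_rot: [-0.151, 0.693, 0.147, 0.69]
ft_force: [0.3, 0.8, -0.1]
grip_width: -0.001
```

Run:
```python
from h import *
p,R,o=pose(); c=camera('wrist'); cv2.imwrite('pics/w1.png',c['img'])
print(o['clock'],p,o['joint_pos'].round(2) if hasattr(o['joint_pos'],'round') else o['joint_pos'],o['grip_width'],np.degrees(np.arctan2(R[1,2],R[0,2])))
print(o['ft_force'])
delta([.58,.08,.32])
```

```text
2.25 [0.62942437 0.04931073 0.38160918] [-0.47  0.33  0.45  1.2  -0.14  1.64  0.37] -0.0012155747305926357 24.345490012923136
[ 0.32352493  0.79657962 -0.07629431]
tool delta mm [ 61.5  48.3 -32.5]
```

View pics/w1.png

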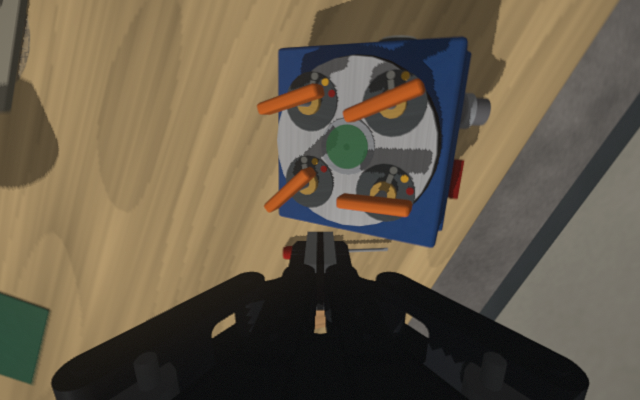

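Run:
```python
import cv2
t=cv2.imread("pics/w1.png")[30:250,250:480]; cv2.imwrite("pics/w1z.png",cv2.resize(t,None,fx=2.7,fy=2.7,interpolation=cv2.INTER_CUBIC))
```

```text
(no output)
```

View pics/w1z.png

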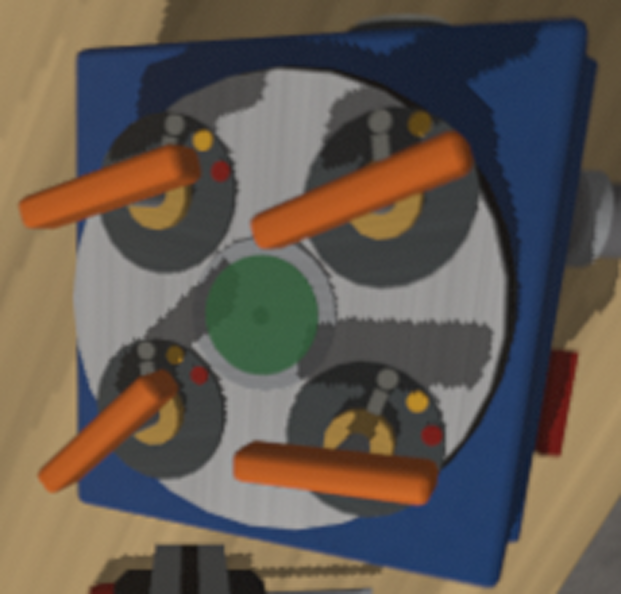

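Run:
```python
from h import *
from scipy.optimize import least_squares
p,R,o=pose(); c=camera('wrist')
C={k:np.array(v)/2.7+(250,30) for k,v in dict(a=(392,197),b=(367,438),c=(160,408),d=(168,192)).items()}
U=np.array([C[k] for k in 'abcd'])
def X(q,z=.021):
    Rc,t=cover(*q[:3]); t=t+[0,0,q[3] if len(q)>3 else 0]
    return np.array([Rc@[*H[k],z] for k in 'abcd'])+t
s=least_squares(lambda q:(proj(c,X(q),(p,R))-U).ravel(),[.657,.086,.4,0]); print(s.x,(proj(c,X(s.x),(p,R))-U).round(1))
s=least_squares(lambda q:(proj(c,X(q),(p,R))-U).ravel(),[.657,.086,.4]); print(s.x,(proj(c,X(s.x),(p,R))-U).round(1))
# bar ends: centre line of top face
q=s.x
E=dict(a=((262,230),(460,155)),b=((240,458),(430,485)),c=((48,478),(165,383)),d=((28,212),(190,160)))
Rc,t=cover(*q[:3]); M=c['tool_from_camera']; f=200/np.tan(np.radians(c['fov_y'])/2)
for k in 'abcd':
    P=[]
    for e in E[k]:
        u=np.array(e)/2.7+(250,30); d=np.array([(u[0]-c['cx'])/f,(u[1]-c['cy'])/f,1]); d=R@(M[:3,:3]@d); o0=R@M[:3,3]+p
        a=Rc.T@(o0-t); b=Rc.T@d; z=.086-.005; s_=(z-a[2])/b[2]; P.append((a+s_*b)[:2]-H[k])
    P=np.array(P); v=P[1]-P[0]; print(k,P.round(3).tolist(),'len',np.linalg.norm(v).round(3),'angle in cover',np.degrees(np.arctan2(v[1],v[0])).round(1))
```

```text
[0.65814263 0.0932025  0.37757004 0.00145601] [[-0.1 -0. ]
 [-0.2  0.2]
 [ 0.5  0. ]
 [-0.1 -0.2]]
[0.65834851 0.09315316 0.37747393] [[-0.2  0.1]
 [-0.4  0. ]
 [ 0.6 -0.1]
 [ 0.  -0.1]]
a [[-0.035, -0.015], [0.034, 0.012]] len 0.074 angle in cover 21.5
b [[-0.039, -0.0], [0.038, 0.002]] len 0.076 angle in cover 1.6
c [[-0.029, -0.026], [0.032, 0.027]] len 0.08 angle in cover 41.4
d [[-0.038, -0.012], [0.039, 0.01]] len 0.08 angle in cover 15.8
```

```bash
cat >> h.py <<'E'
Q=(.6583,.0931,.3775)
def way(k,th,off=18,r=31,dz=-.004):
    """tool waypoint (TCP pos, yaw) at handle k with bar angle th deg, pusher off mm behind bar centreline"""
    Rc,t=cover(*Q); th=np.radians(th); u=np.array([np.cos(th),np.sin(th),0])
    uh=Rc@u; yaw=np.arctan2(uh[1],uh[0]); ty=np.array([-np.sin(yaw),np.cos(yaw),0])
    B=t+Rc@(np.r_[H[k],.080]-r/1000*u)
    return B-off/1000*ty+[0,0,dz],yaw
def rows(wps,show=True):
    """wps: list of (pos,yaw); from the measured pose, one row each (assumes reached)"""
    p,R,o=pose(); y=np.arctan2(R[1,2],R[0,2]); out=[]
    for P,Y in wps:
        d=P-p; c,s=np.cos(y),np.sin(y)
        dx=-d[2]; dy=-s*d[0]+c*d[1]; dzz=c*d[0]+s*d[1]
        a=-((Y-y+np.pi)%(2*np.pi)-np.pi)
        v=[round(dx,3),round(dy,3),round(dzz,3),round(a,2)]
        out.append(v)
        tz=np.array([c,s,0]); ty=np.array([-s,c,0])
        p=p+np.array([0,0,-1])*v[0]+ty*v[1]+tz*v[2]; y=y-v[3]
    print(';'.join(' '.join('%g'%x for x in v) for v in out)); return out
def interp(P0,Y0,P1,Y1,n):
    P0,P1=np.array(P0),np.array(P1)
    return [(P0+(P1-P0)*i/n,Y0+((Y1-Y0+np.pi)%(2*np.pi)-np.pi)*i/n) for i in range(1,n+1)]
def approach(k,th,off=27,ztrav=.27,r=31,n1=None,n2=3):
    p,R,o=pose(); y=np.arctan2(R[1,2],R[0,2])
    W,Y=way(k,th,off,r); top=np.r_[W[:2],max(ztrav,.0)]
    L=[]
    if p[2]<ztrav-.01: 
        n=int(np.ceil((ztrav-p[2])/.04)); u=np.r_[p[:2],ztrav]; L+=interp(p,y,u,y,n); p=u
    n=n1 or int(max(np.ceil(np.linalg.norm(top-p)/.035),np.ceil(abs((Y-y+np.pi)%(2*np.pi)-np.pi)/.13)))
    L+=interp(p,y,top,Y,n)
    m=int(np.ceil((top[2]-W[2])/.035)); L+=interp(top,Y,W,Y,m)
    print(len(L),'rows; end',W.round(4),np.degrees(Y).round(1)); return rows(L)
def sweep(k,t0,t1,n,off=18,r=31):
    return rows([way(k,t0+(t1-t0)*i/n,off,r) for i in range(1,n+1)])
def shot(name,crop=None,f=1):
    p,R,o=pose(); c=camera('wrist'); g=c['img']
    if crop: g=g[crop[0]:crop[1],crop[2]:crop[3]]
    cv2.imwrite(f'pics/{name}.png',cv2.resize(g,None,fx=f,fy=f,interpolation=cv2.INTER_CUBIC))
    print('clk',round(o['clock'],2),'pos',p.round(4),'yaw',np.degrees(np.arctan2(R[1,2],R[0,2])).round(1),'F',np.round(o['ft_force'],1),'M',np.round(o['torque'],2),'tilt',R[:,0].round(3))
    return p,R,c
E
python3 - <<'E'
from h import *
approach('a',21.5)
E
```

```text
6 rows; end [0.651  0.1084 0.2037] 45.1
0.028 0.011 0.011 -0.09;0.028 0.01 0.012 -0.09;0.028 0.009 0.013 -0.09;0.028 0.008 0.014 -0.09;0.033 0 -0 0;0.033 0 -0 0
```

>>> {"name": "play_rows", "arguments": {"increments": "0.028 0.011 0.011 -0.09;0.028 0.01 0.012 -0.09;0.028 0.009 0.013 -0.09;0.028 0.008 0.014 -0.09;0 0 0 0;0.033 0 0 0;0.033 0 0 0;0 0 0 0"}}

```text
clock: 3.15
position: [0.6524, 0.1083, 0.2035]
ee_rot: [-0.287, 0.647, 0.282, 0.648]
ft_force: [-1.1, 0.7, 0.3]
grip_width: 0.0
```

Run:
```python
from h import *
shot('a1')
sweep('a',21.5,-13,9)
```

```text
clk 3.15 pos [0.6524 0.1083 0.2035] yaw 47.4 F [-1.1  0.7  0.3] M [-0.03  0.01 -0.06] tilt [ 0.003 -0.005 -1.   ]
0.003 0.013 -0.002 0.11;0 0.002 -0.001 0.07;0 0.002 -0.002 0.08;0 0.002 -0.001 0.07;0.001 0.002 -0.001 0.08;-0 0.003 -0.001 0.07;-0 0.002 -0.002 0.07;-0.001 0.002 -0.001 0.08;0 0.002 -0.001 0.07
```

View pics/a1.png

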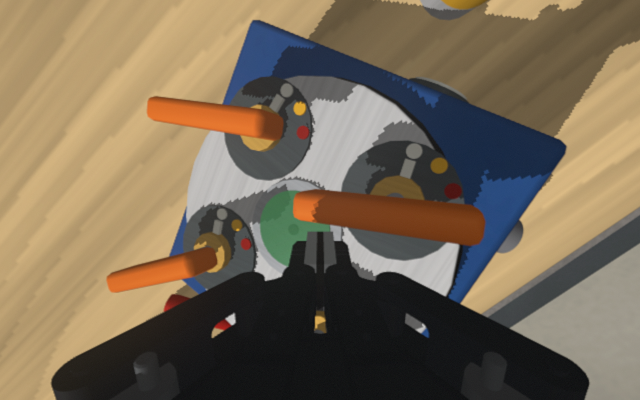

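>>> {"name": "play_rows", "arguments": {"increments": "0.001 0.006 -0.001 0.05;0.002 0.007 -0.001 0.06;0 0.002 -0.001 0.07;0 0.002 -0.002 0.08;0 0.002 -0.001 0.07;0.001 0.002 -0.001 0.08;0 0.003 -0.001 0.07;0 0.002 -0.002 0.07;-0.001 0.002 -0.001 0.08;0 0.002 -0.001 0.07;0 0 0 0"}}

```text
clock: 4.3
position: [0.638, 0.1211, 0.2423]
ee_rot: [-0.032, 0.69, 0.034, 0.723]
ft_force: [0.2, 0.6, -0.1]
grip_width: 0.001
```

Run:
```python
from h import *
shot('a2')
print(way('a',-13),)
```

```text
clk 4.3 pos [0.638  0.1211 0.2423] yaw 5.3 F [ 0.2  0.6 -0.1] M [-0.05  0.03 -0.  ] tilt [ 0.047  0.005 -0.999]
(array([0.62626822, 0.12615083, 0.20313801]), np.float64(0.12806998264620723))
```

View pics/a2.png

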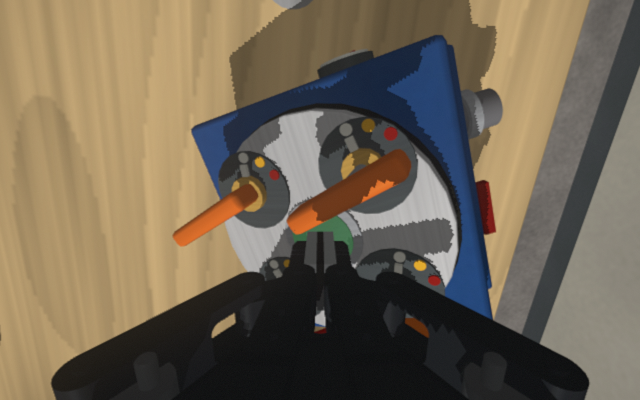

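Run:
```python
from h import *
p,R,o=pose(); print(np.round(o['joint_pos'],3),p,R.round(3))
```

```text
[-0.614  0.367  0.465  1.455 -0.164  1.31  -0.046] [0.63829186 0.12078898 0.24251859] [[ 0.047 -0.095  0.994]
 [ 0.005  0.995  0.095]
 [-0.999  0.001  0.048]]
```

>>> {"name": "play_rows", "arguments": {"increments": "0 0 0 -0.07;0 0 0 -0.07;0 0 0 -0.07"}}

```text
clock: 4.65
position: [0.6398, 0.1198, 0.248]
ee_rot: [-0.112, 0.679, 0.111, 0.717]
ft_force: [-0.3, -0.2, 0.7]
grip_width: -0.003
```

>>> {"name": "play_rows", "arguments": {"increments": "0 -0.005 0 0;0 -0.005 0 0;0 -0.005 0 0"}}

```text
clock: 4.95
position: [0.6458, 0.1042, 0.2513]
ee_rot: [-0.113, 0.678, 0.112, 0.718]
ft_force: [-0.8, -0.6, -0.7]
grip_width: 0.002
```

Run:
```python
from h import *
p,R,o=pose(); print(o['clock'],np.round(o['joint_pos'],3),p,R.round(3),o['ft_force'])
```

```text
4.95 [-0.563  0.363  0.437  1.437 -0.155  1.319  0.198] [0.64577727 0.10423134 0.25133053] [[ 0.056 -0.314  0.948]
 [ 0.008  0.949  0.314]
 [-0.998 -0.01   0.056]] [-0.8411186  -0.57357964 -0.68282781]
```

>>> {"name": "play_rows", "arguments": {"increments": "0 0 0 0;0 0 0 0;0 0 0 0"}}

```text
clock: 5.25
position: [0.6462, 0.1023, 0.2517]
ee_rot: [-0.112, 0.678, 0.111, 0.718]
ft_force: [0.0, 1.1, -0.4]
grip_width: -0.004
```

>>> {"name": "play_rows", "arguments": {"increments": "0 0 0 0.07;0 0 0 0.07;0 0 0 0.07"}}

```text
clock: 5.55
position: [0.6459, 0.1031, 0.2514]
ee_rot: [-0.034, 0.686, 0.037, 0.726]
ft_force: [-0.0, -0.4, -0.0]
grip_width: 0.001
```

Run:
```python
from h import *
p,R,o=pose(); print(o['clock'],np.round(o['joint_pos'],3),p,R.round(3),o['ft_force'],np.round(o['tau'],2),np.round(o['joint_velocities'],3))
c=camera('side'); cv2.imwrite('pics/s2.png',cv2.resize(c['img'][60:300,200:480],None,fx=2.5,fy=2.5))
```

```text
5.55 [-0.587  0.367  0.472  1.438 -0.168  1.32  -0.01 ] [0.64594776 0.10306789 0.25140507] [[ 0.056 -0.1    0.993]
 [ 0.007  0.995  0.1  ]
 [-0.998  0.002  0.056]] [-0.00137468 -0.39802829 -0.04106451] [  0.77 -59.85   6.95 -39.19   0.11  -0.3    1.5 ] [-0.086  0.015  0.113  0.006 -0.048  0.005 -0.693]
```

View pics/s2.png

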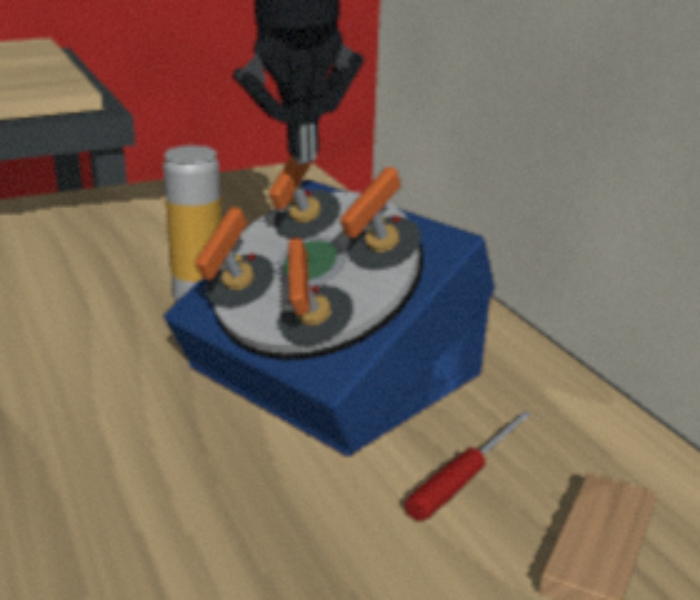

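```bash
cat >> h.py <<'E'
def barangle(k,pts,p,R,c,z=.081):
    Rc,t=cover(*Q); M=c['tool_from_camera']; f=200/np.tan(np.radians(c['fov_y'])/2); P=[]
    for u in pts:
        d=R@(M[:3,:3]@np.array([(u[0]-c['cx'])/f,(u[1]-c['cy'])/f,1])); o0=R@M[:3,3]+p
        a=Rc.T@(o0-t); b=Rc.T@d; s=(z-a[2])/b[2]; P.append((a+s*b)[:2]-H[k])
    P=np.array(P); v=P[1]-P[0]; print(k,P.round(3).tolist(),'len',np.linalg.norm(v).round(3),'ang',np.degrees(np.arctan2(v[1],v[0])).round(1))
E
python3 - <<'E'
from h import *
R=np.array([[ 0.047,-0.095,0.994],[0.005,0.995,0.095],[-0.999,0.001,0.048]])
p=np.array([.638,.1211,.2423]); c=camera('wrist'); cv2.imwrite('pics/a3.png',c['img'])
barangle('a',[(293,222),(405,163)],p,R,c)
p,R,o=pose(); print(p,R)
E
```

```text
a [[-0.039, -0.011], [0.035, 0.013]] len 0.078 ang 18.3
[0.64593548 0.10312381 0.25136741] [[ 0.05570915 -0.10206997  0.9932161 ]
 [ 0.00729662  0.99477598  0.10182101]
 [-0.99842038  0.00157476  0.05616289]]
```

View pics/a3.png

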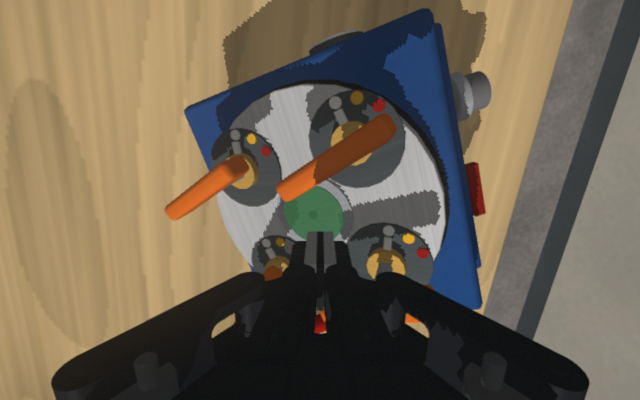

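```bash
cat >> h.py <<'E'
def way(k,th,off=16,r=31,dz=-.004,ymin=-138):
    Rc,t=cover(*Q); th=np.radians(th); u=np.array([np.cos(th),np.sin(th),0])
    uh=Rc@u; yu=np.arctan2(uh[1],uh[0]); yaw=yu-np.pi/2; tz=np.array([np.cos(yaw),np.sin(yaw),0])
    B=t+Rc@(np.r_[H[k],.080]-r/1000*u)
    return B+off/1000*tz+[0,0,dz],max(yaw,np.radians(ymin))
E
python3 - <<'E'
from h import *
approach('a',18,off=27)
print([ (w[0].round(3),np.degrees(w[1]).round(0)) for w in [way('a',t) for t in (18,0,-15,-45,-75)]])
E
```

```text
11 rows; end [0.6485 0.1086 0.2034] -48.6
-0.019 0 0 -0;0 0.001 0 0.12;0 0 0.001 0.12;0 0.001 -0 0.12;0 0.001 0 0.12;0 0.001 0 0.11;0 0 0 0.12;0 0.001 -0 0.12;0 0.001 -0 0.12;0.034 -0 -0 0;0.033 -0 -0 0
[(array([0.641, 0.117, 0.203]), np.float64(-49.0)), (array([0.632, 0.122, 0.203]), np.float64(-68.0)), (array([0.625, 0.129, 0.203]), np.float64(-85.0)), (array([0.618, 0.146, 0.207]), np.float64(-116.0)), (array([0.621, 0.164, 0.213]), np.float64(-138.0))]
```

```bash
cat >> h.py <<'E'
def rows(wps,show=True):
    p,R,o=pose(); out=[]
    for P,Y in wps:
        y=np.arctan2(R[1,2],R[0,2]); d=R.T@(P-p); a=-((Y-y+np.pi)%(2*np.pi)-np.pi)
        v=[*np.round(d,3),round(a,2)]; out.append(v)
        p=p+R@np.array(v[:3]); R=R@Rn.from_rotvec([v[3],0,0]).as_matrix()
    print(';'.join(' '.join('%g'%(x+0.0) for x in v) for v in out)); return out
E
python3 - <<'E'
from h import *
approach('a',18,off=27)
E
```

```text
11 rows; end [0.6485 0.1086 0.2034] -48.6
-0.019 0 0.001 0;0 0.001 0 0.12;0 0 0.001 0.12;0 0.001 0 0.12;0 0.001 0 0.12;0.001 0.001 0 0.11;0 0 0 0.12;0 0.001 0 0.12;0 0.001 0 0.12;0.033 -0.002 -0.001 0;0.033 -0.001 -0.001 0
```

>>> {"name": "play_rows", "arguments": {"increments": "-0.019 0 0.001 0;0 0.001 0 0.12;0 0 0.001 0.12;0 0.001 0 0.12;0 0.001 0 0.12;0.001 0.001 0 0.11;0 0 0 0.12;0 0.001 0 0.12;0 0.001 0 0.12;0 0 0 0"}}

```text
clock: 6.65
position: [0.6482, 0.1109, 0.2697]
ee_rot: [0.305, 0.626, -0.284, 0.659]
ft_force: [-0.4, -0.8, 0.1]
grip_width: 0.001
```

>>> {"name": "play_rows", "arguments": {"increments": "0.033 -0.002 -0.001 0;0.033 -0.001 -0.001 0;0 0 0 0"}}

```text
clock: 6.95
position: [0.6487, 0.1116, 0.2029]
ee_rot: [0.3, 0.628, -0.278, 0.662]
ft_force: [0.6, -0.2, -0.2]
grip_width: -0.0
```

Run:
```python
from h import *
shot('a4'); print(np.round(get_obs()['joint_pos'],2))
sweep('a',18,-13,8)
```

```text
clk 6.95 pos [0.6487 0.1116 0.2029] yaw -48.3 F [ 0.6 -0.2 -0.2] M [ 0.03  0.05 -0.01] tilt [ 0.056  0.008 -0.998]
[-0.7   0.43  0.61  1.5  -0.25  1.24 -0.9 ]
0.002 -0.004 -0.01 0.08;0 -0.001 -0.002 0.07;0 -0.001 -0.002 0.08;0 -0.002 -0.002 0.07;0 -0.001 -0.002 0.08;0 -0.001 -0.002 0.07;-0.001 -0.002 -0.003 0.08;0 -0.001 -0.002 0.07
```

View pics/a4.png

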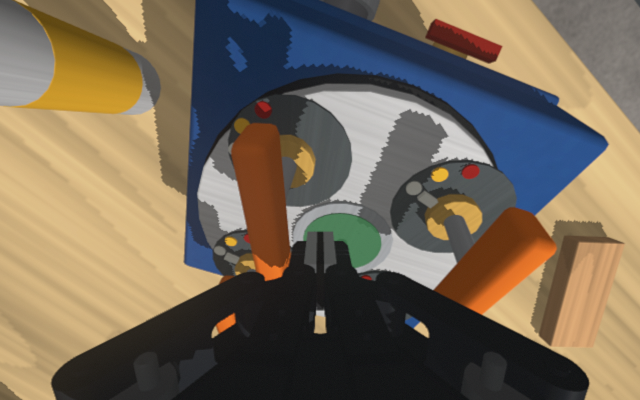

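>>> {"name": "play_rows", "arguments": {"increments": "0.001 -0.002 -0.005 0.04;0.001 -0.002 -0.005 0.04"}}

```text
clock: 7.2
position: [0.6418, 0.1156, 0.2067]
ee_rot: [0.327, 0.615, -0.301, 0.652]
ft_force: [0.3, -1.0, -1.6]
grip_width: 0.001
```

>>> {"name": "play_rows", "arguments": {"increments": "0 -0.001 -0.002 0.07;0 -0.001 -0.002 0.08"}}

```text
clock: 7.4
position: [0.6394, 0.1165, 0.2109]
ee_rot: [0.376, 0.589, -0.346, 0.627]
ft_force: [1.8, -3.4, -1.8]
grip_width: 0.002
```

>>> {"name": "play_rows", "arguments": {"increments": "0 -0.002 -0.002 0.07;0 -0.001 -0.002 0.08"}}

```text
clock: 7.6
position: [0.6369, 0.1163, 0.2155]
ee_rot: [0.423, 0.559, -0.389, 0.598]
ft_force: [1.2, -3.3, -0.2]
grip_width: -0.0
```

Run:
```python
from h import *
shot('a5')
print(way('a',3))
```

```text
clk 7.6 pos [0.6369 0.1163 0.2155] yaw -70.2 F [ 1.2 -3.3 -0.2] M [-0.63 -0.07  0.  ] tilt [ 0.073  0.007 -0.997]
(array([0.63325045, 0.12125337, 0.20282018]), np.float64(-1.1355350637194592))
```

View pics/a5.png

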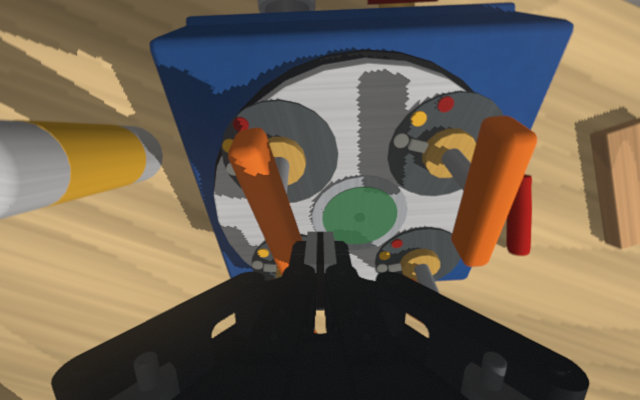

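Run:
```python
from h import *
p,R,o=pose(); c=camera('wrist')
barangle('a',[(285,262),(248,142)],p,R,c)
print(o['clock'])
for n in (4,5):
    sweep('a',8,-14,n)
```

```text
a [[-0.036, -0.003], [0.037, 0.004]] len 0.073 ang 5.9
7.65
0.012 -0.003 -0.004 -0.08;0 -0.002 -0.003 0.11;0 -0.001 -0.003 0.1;-0.001 -0.002 -0.003 0.11
0.012 -0.002 -0.004 -0.1;0 -0.002 -0.002 0.08;0 -0.001 -0.002 0.09;0 -0.002 -0.003 0.08;-0.001 -0.001 -0.002 0.09
```

>>> {"name": "play_rows", "arguments": {"increments": "0.007 -0.001 -0.003 0.02;0.006 -0.002 -0.004 0.08"}}

```text
clock: 7.9
position: [0.6364, 0.1184, 0.2074]
ee_rot: [0.453, 0.536, -0.414, 0.58]
ft_force: [3.8, -10.1, 9.3]
grip_width: -0.002
```

>>> {"name": "play_rows", "arguments": {"increments": "0.002 -0.002 -0.004 0.1"}}

```text
clock: 8.0
position: [0.6355, 0.1188, 0.2073]
ee_rot: [0.483, 0.512, -0.44, 0.557]
ft_force: [0.6, -11.9, 9.2]
grip_width: 0.001
```

Run:
```python
from h import *
shot('a6')
print(way('a',-13))
```

```text
clk 8.0 pos [0.6355 0.1188 0.2073] yaw -81.6 F [  0.6 -11.9   9.2] M [-2.32 -0.28 -0.1 ] tilt [ 0.088  0.003 -0.996]
(array([0.62601278, 0.12813445, 0.20313801]), np.float64(-1.4427263441486893))
```

View pics/a6.png

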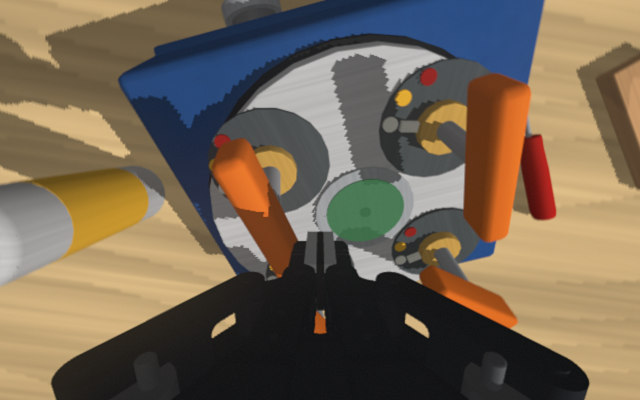

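```bash
cat >> h.py <<'E'
def way(k,th,off=-10,r=31,dz=-.010,ymin=-138):
    # straddling: off = TCP offset along tool z from bar centreline (mm); contact (gap 34) at off=-10
    Rc,t=cover(*Q); th=np.radians(th); u=np.array([np.cos(th),np.sin(th),0])
    uh=Rc@u; yu=np.arctan2(uh[1],uh[0]); yaw=yu-np.pi/2; tz=np.array([np.cos(yaw),np.sin(yaw),0])
    B=t+Rc@(np.r_[H[k],.080]-r/1000*u)
    return B+off/1000*tz+[0,0,dz],max(yaw,np.radians(ymin))
def sweep(k,t0,t1,n,off=-10,r=31,dz=-.01):
    return rows([way(k,t0+(t1-t0)*i/n,off,r,dz) for i in range(1,n+1)])
E
python3 - <<'E'
from h import *
p,R,o=pose(); c=camera('wrist')
barangle('a',[(282,262),(233,158)],p,R,c)
approach('a',1,off=0)
E
```

```text
a [[-0.026, -0.001], [0.035, 0.0]] len 0.061 ang 1.0
7 rows; end [0.6261 0.1368 0.1968] -67.3
-0.031 0.003 0 0;-0.031 0.002 0.001 0;-0.001 -0.003 -0.01 -0.13;0 -0.002 -0.01 -0.12;0.024 -0.002 -0.001 0;0.024 -0.002 0 0;0.025 -0.002 -0.001 0
```

>>> {"name": "play_rows", "arguments": {"increments": "-0.031 0.003 0.002 0;-0.031 0.002 0 0;0 -0.003 -0.01 -0.13;0 -0.002 -0.01 -0.12;0 0 0 0", "hand": 0.2}}

```text
clock: 8.6
position: [0.6273, 0.1355, 0.2754]
ee_rot: [0.404, 0.566, -0.366, 0.619]
ft_force: [-0.0, 0.4, -0.2]
grip_width: 0.397
```

>>> {"name": "play_rows", "arguments": {"increments": "0.024 -0.002 -0.001 0;0.024 -0.002 0 0;0.025 -0.002 -0.001 0;0 0 0 0"}}

```text
clock: 9.0
position: [0.6291, 0.1359, 0.2023]
ee_rot: [0.407, 0.565, -0.365, 0.618]
ft_force: [-0.2, 0.7, 0.3]
grip_width: 0.402
```

Run:
```python
from h import *
shot('a7')
for n in (4,):
    sweep('a',-2,-14,n)
```

```text
clk 9.0 pos [0.6291 0.1359 0.2023] yaw -66.4 F [-0.2  0.7  0.3] M [-0.04  0.19 -0.04] tilt [ 0.096  0.008 -0.995]
0.007 -0.002 -0.016 0.13;0 0 -0.001 0.06;0 0.001 -0.002 0.06;0 0 -0.002 0.05
```

View pics/a7.png

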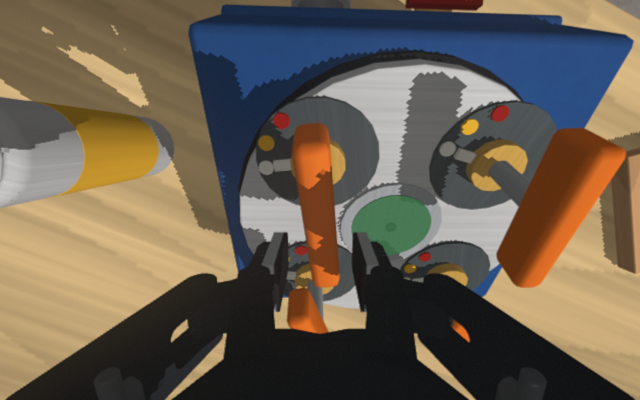

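>>> {"name": "play_rows", "arguments": {"increments": "0.004 0 -0.006 0.05;0.004 0 -0.006 0.06"}}

```text
clock: 9.25
position: [0.6284, 0.1453, 0.1999]
ee_rot: [0.444, 0.541, -0.396, 0.595]
ft_force: [1.2, -4.8, 2.9]
grip_width: 0.4
```

>>> {"name": "play_rows", "arguments": {"increments": "0 0 -0.005 0.07"}}

```text
clock: 9.35
position: [0.6284, 0.148, 0.2016]
ee_rot: [0.466, 0.524, -0.416, 0.579]
ft_force: [6.1, -7.3, -3.8]
grip_width: 0.399
```

>>> {"name": "play_rows", "arguments": {"increments": "0 0 -0.005 0.07"}}

```text
clock: 9.45
position: [0.6286, 0.1501, 0.2032]
ee_rot: [0.488, 0.506, -0.436, 0.562]
ft_force: [3.6, -8.2, -6.1]
grip_width: 0.395
```

>>> {"name": "play_rows", "arguments": {"increments": "0 0 -0.005 0.07"}}

```text
clock: 9.55
position: [0.6289, 0.1517, 0.2045]
ee_rot: [0.508, 0.488, -0.455, 0.544]
ft_force: [2.0, -9.0, -6.1]
grip_width: 0.4
```

Run:
```python
from h import *
shot('a8')
print(way('a',-14),way('a',-30))
```

```text
clk 9.55 pos [0.6289 0.1517 0.2045] yaw -86.1 F [ 2.  -9.  -6.1] M [-1.88 -0.37 -0.06] tilt [ 0.11   0.001 -0.994]
(array([0.62279353, 0.15447527, 0.19719139]), np.float64(-1.4617583054664336)) (array([0.62554179, 0.16287217, 0.19855745]), np.float64(-1.7605036350320398))
```

View pics/a8.png

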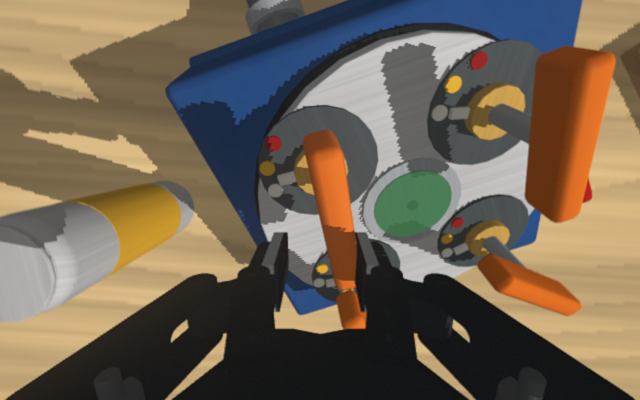

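>>> {"name": "play_rows", "arguments": {"increments": "0.001 0 -0.008 0.09"}}

```text
clock: 9.7
position: [0.6292, 0.1556, 0.2048]
ee_rot: [0.534, 0.463, -0.48, 0.519]
ft_force: [-0.4, -11.8, -4.9]
grip_width: 0.401
```

>>> {"name": "play_rows", "arguments": {"increments": "0.001 0 -0.008 0.09"}}

```text
clock: 9.8
position: [0.6297, 0.1595, 0.2048]
ee_rot: [0.558, 0.438, -0.504, 0.493]
ft_force: [-3.9, -10.4, -2.4]
grip_width: 0.401
```

Run:
```python
from h import *
shot('a9',(60,340,180,460),2)
```

```text
clk 9.8 pos [0.6297 0.1595 0.2048] yaw -97.5 F [ -3.9 -10.4  -2.4] M [-2.23  0.89 -0.18] tilt [ 0.109 -0.008 -0.994]
```

View pics/a9.png

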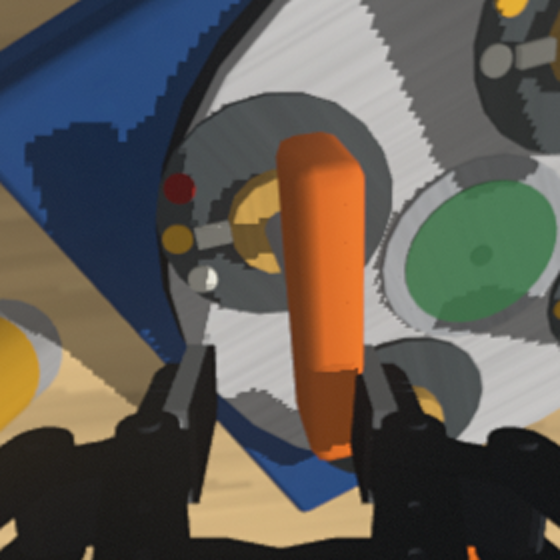

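```bash
cat >> h.py <<'E'
def plan(k,th,back=.006,ztrav=.275,off=0,r=31):
    """retreat back along +z, up, over, yaw, down to straddle"""
    p,R,o=pose(); y=np.arctan2(R[1,2],R[0,2]); W,Y=way(k,th,off,r)
    p1=p+R[:,2]*back; L=[(p1,y)]
    up=np.r_[p1[:2],ztrav]; n=int(np.ceil((ztrav-p1[2])/.04)); L+=interp(p1,y,up,y,n)
    top=np.r_[W[:2],ztrav]; dy=abs((Y-y+np.pi)%(2*np.pi)-np.pi)
    n=int(max(np.ceil(np.linalg.norm(top-up)/.04),np.ceil(dy/.14))); L+=interp(up,y,top,Y,n)
    n0=len(L)
    print('A:',end=''); v=rows(L)
    m=int(np.ceil((top[2]-W[2])/.035)); L+=interp(top,Y,W,Y,m)
    print('all',len(L),W.round(3),np.degrees(Y).round(1)); rows(L)
E
python3 - <<'E'
from h import *
plan('c',41.4)
E
```

```text
A:0 0 0.006 0;-0.035 0.004 0 0;-0.035 0.004 0 0;0 -0.002 0.017 -0.13;-0.001 -0.004 0.016 -0.13;0 -0.006 0.017 -0.13;0 -0.008 0.015 -0.13;0 -0.01 0.014 -0.13;-0.001 -0.011 0.013 -0.12;0 -0.013 0.011 -0.13;0 -0.015 0.009 -0.13;-0.001 -0.015 0.008 -0.13;0 -0.017 0.005 -0.13
all 17 [ 0.59  -0.013  0.155] -24.2
0 0 0.006 0;-0.035 0.004 0 0;-0.035 0.004 0 0;0 -0.002 0.017 -0.13;-0.001 -0.004 0.016 -0.13;0 -0.006 0.017 -0.13;0 -0.008 0.015 -0.13;0 -0.01 0.014 -0.13;-0.001 -0.011 0.013 -0.12;0 -0.013 0.011 -0.13;0 -0.015 0.009 -0.13;-0.001 -0.015 0.008 -0.13;0 -0.017 0.005 -0.13;0.03 -0.001 -0.003 0;0.03 -0.001 -0.003 0;0.029 -0.001 -0.003 0;0.03 -0.001 -0.003 0
```

>>> {"name": "play_rows", "arguments": {"increments": "0 0 0.006 0;-0.035 0.004 0 0;-0.035 0.004 0 0;0 -0.002 0.017 -0.13;-0.001 -0.004 0.016 -0.13;0 -0.006 0.017 -0.13;0 -0.008 0.015 -0.13;0 -0.01 0.014 -0.13;-0.001 -0.011 0.013 -0.12;0 -0.013 0.011 -0.13;0 -0.015 0.009 -0.13;-0.001 -0.015 0.008 -0.13;0 -0.017 0.005 -0.13;0 0 0 0"}}

```text
clock: 11.25
position: [0.5965, -0.0261, 0.3045]
ee_rot: [0.143, 0.645, -0.125, 0.74]
ft_force: [0.6, 0.2, -0.2]
grip_width: 0.402
```

Run:
```python
from h import *
shot('c1'); W,Y=way('c',41.4,0); p,R,o=pose(); rows(interp(np.r_[W[:2],p[2]],Y,W,Y,4)); print(np.round(o['joint_pos'],2))
```

```text
clk 11.25 pos [ 0.5965 -0.0261  0.3045] yaw -22.1 F [ 0.6  0.2 -0.2] M [-0.06  0.18 -0.02] tilt [ 0.138 -0.    -0.991]
0.036 0.006 -0.016 0.03;0.037 -0.002 -0.004 0;0.037 -0.002 -0.005 0;0.037 -0.002 -0.005 0
[-0.67  0.15  0.71  1.59 -0.11  1.29 -0.33]
```

View pics/c1.png

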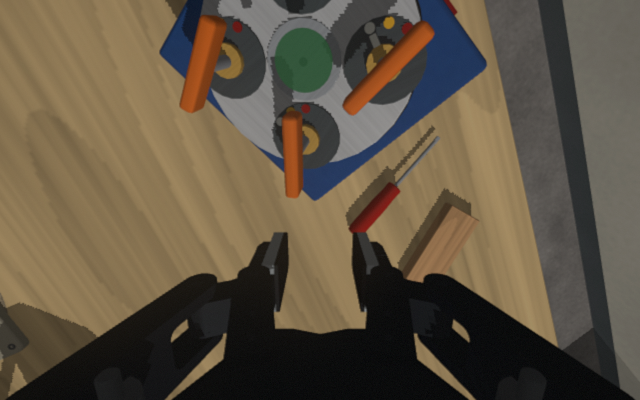

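>>> {"name": "play_rows", "arguments": {"increments": "0.02 0.006 -0.014 0.03;0.032 -0.001 -0.005 0;0.032 -0.002 -0.004 0;0.032 -0.002 -0.004 0;0.03 -0.001 -0.004 0;0 0 0 0"}}

```text
clock: 11.9
position: [0.5934, -0.0039, 0.1581]
ee_rot: [0.166, 0.638, -0.139, 0.739]
ft_force: [0.2, 0.5, 0.1]
grip_width: 0.401
```

Run:
```python
from h import *
shot('c2'); sweep('c',40,7,6,off=-12)
```

```text
clk 11.9 pos [ 0.5934 -0.0039  0.1581] yaw -25.2 F [0.2 0.5 0.1] M [ 0.01  0.2  -0.05] tilt [ 0.148  0.007 -0.989]
0.003 -0.009 -0.017 0.1;0.001 0.002 -0.003 0.1;0 0.001 -0.003 0.11;0 0.002 -0.002 0.1;0.001 0.001 -0.003 0.1;0 0.002 -0.003 0.11
```

View pics/c2.png

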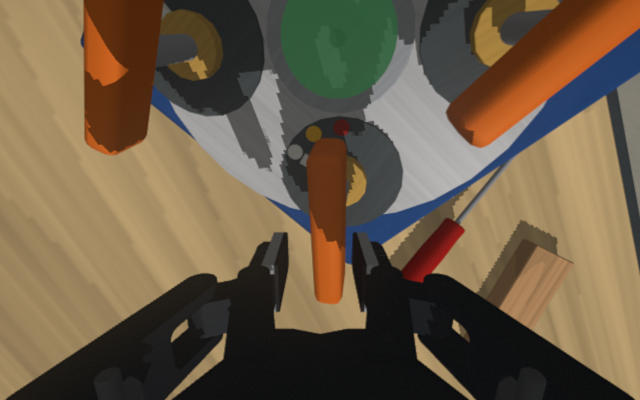

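>>> {"name": "play_rows", "arguments": {"increments": "0.002 -0.004 -0.006 0.08;0.001 -0.004 -0.007 0.08"}}

```text
clock: 12.15
position: [0.5832, -0.0041, 0.1598]
ee_rot: [0.228, 0.621, -0.19, 0.726]
ft_force: [2.1, 0.1, -0.1]
grip_width: 0.401
```

>>> {"name": "play_rows", "arguments": {"increments": "0.001 0.001 -0.005 0.1;0.001 0.001 -0.005 0.1"}}

```text
clock: 12.35
position: [0.5795, 0.0032, 0.1623]
ee_rot: [0.305, 0.595, -0.253, 0.699]
ft_force: [2.3, -2.2, -0.6]
grip_width: 0.401
```

>>> {"name": "play_rows", "arguments": {"increments": "0.001 0.001 -0.005 0.1;0.001 0.001 -0.005 0.1"}}

```text
clock: 12.55
position: [0.5783, 0.011, 0.1652]
ee_rot: [0.379, 0.562, -0.314, 0.665]
ft_force: [6.7, -7.9, -4.5]
grip_width: 0.397
```

Run:
```python
from h import *
shot('c3')
```

```text
clk 12.55 pos [0.5783 0.011  0.1652] yaw -59.3 F [ 6.7 -7.9 -4.5] M [-1.73 -0.96 -0.33] tilt [ 0.172  0.008 -0.985]
```

View pics/c3.png

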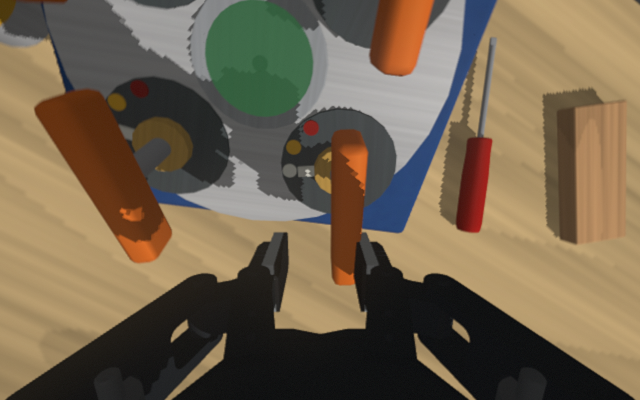

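>>> {"name": "play_rows", "arguments": {"increments": "0.002 0 -0.008 0.1"}}

```text
clock: 12.7
position: [0.5772, 0.0152, 0.1658]
ee_rot: [0.416, 0.54, -0.345, 0.645]
ft_force: [8.5, -13.0, -6.4]
grip_width: 0.4
```

>>> {"name": "play_rows", "arguments": {"increments": "0.002 0 -0.008 0.1"}}

```text
clock: 12.8
position: [0.5768, 0.019, 0.1661]
ee_rot: [0.451, 0.518, -0.374, 0.623]
ft_force: [11.7, -14.6, -9.5]
grip_width: 0.403
```

>>> {"name": "play_rows", "arguments": {"increments": "0.002 0 -0.008 0.1"}}

```text
clock: 12.9
position: [0.577, 0.0224, 0.1664]
ee_rot: [0.485, 0.494, -0.402, 0.6]
ft_force: [10.3, -16.3, -10.9]
grip_width: 0.402
```

Run:
```python
from h import *
shot('c4',(60,340,180,460),2)
```

```text
clk 12.9 pos [0.577  0.0224 0.1664] yaw -78.3 F [ 10.3 -16.3 -10.9] M [-3.33 -1.56 -0.72] tilt [ 0.19  -0.003 -0.982]
```

View pics/c4.png

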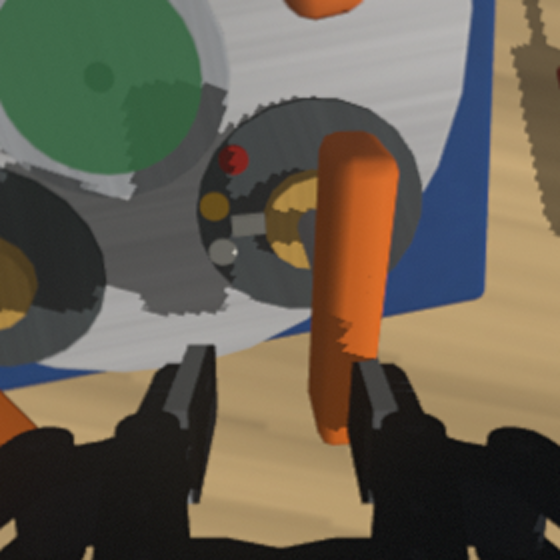

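>>> {"name": "play_rows", "arguments": {"increments": "0.004 0 -0.008 0.1"}}

```text
clock: 13.05
position: [0.5781, 0.0251, 0.1652]
ee_rot: [0.518, 0.467, -0.43, 0.573]
ft_force: [-4.2, -22.0, 10.9]
grip_width: 0.397
```

>>> {"name": "play_rows", "arguments": {"increments": "0.003 0.001 -0.007 0.1"}}

```text
clock: 13.15
position: [0.5805, 0.0265, 0.1653]
ee_rot: [0.549, 0.44, -0.456, 0.545]
ft_force: [-5.8, -18.6, 8.0]
grip_width: 0.4
```

Run:
```python
from h import *
shot('c5',(60,340,180,460),2)
```

```text
clk 13.15 pos [0.5805 0.0265 0.1653] yaw -91.2 F [ -5.8 -18.6   8. ] M [-3.93  1.14 -0.9 ] tilt [ 0.197 -0.014 -0.98 ]
```

View pics/c5.png

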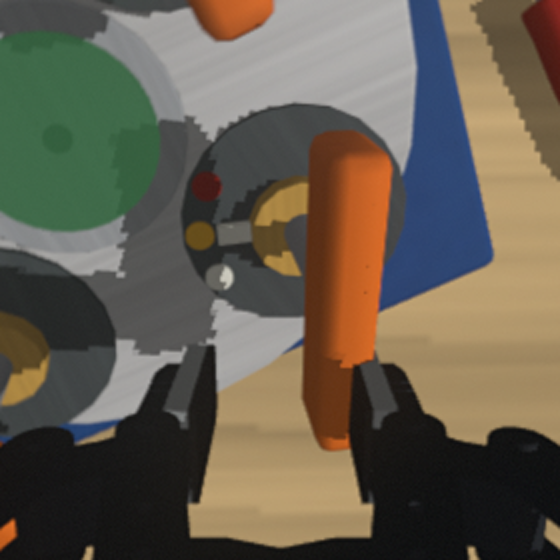

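Run:
```python
from h import *
plan('b',1.6)
```

```text
A:0 0 0.006 0;-0.036 0.007 0 0;-0.036 0.007 0.001 0;-0.036 0.008 0 0;0.005 0.02 -0.005 -0.11;0.004 0.021 -0.002 -0.11;0.004 0.022 0 -0.11;0.004 0.021 0.002 -0.11
all 11 [0.665 0.038 0.197] -66.6
0 0 0.006 0;-0.036 0.007 0 0;-0.036 0.007 0.001 0;-0.036 0.008 0 0;0.005 0.02 -0.005 -0.11;0.004 0.021 -0.002 -0.11;0.004 0.022 0 -0.11;0.004 0.021 0.002 -0.11;0.025 -0.005 -0.003 0;0.026 -0.004 -0.002 0;0.026 -0.005 -0.002 0
```

>>> {"name": "play_rows", "arguments": {"increments": "0 0 0.006 0;-0.036 0.007 0 0;-0.036 0.007 0.001 0;-0.036 0.008 0 0;0.005 0.02 -0.005 -0.11;0.004 0.021 -0.002 -0.11;0.004 0.022 0 -0.11;0.004 0.021 0.002 -0.11;0 0 0 0"}}

```text
clock: 14.1
position: [0.6754, 0.036, 0.3078]
ee_rot: [0.428, 0.52, -0.344, 0.654]
ft_force: [0.1, 0.7, -0.3]
grip_width: 0.4
```

```bash
cat >> h.py <<'E'
def desc(k,th,n=3,off=0,r=31):
    W,Y=way(k,th,off,r); p,R,o=pose(); print('W',W.round(4),'err',(W-p).round(4)); rows(interp(np.r_[W[:2],p[2]],Y,W,Y,n))
E
python3 - <<'E'
from h import *
shot('b1'); desc('b',1.6)
E
```

```text
clk 14.1 pos [0.6754 0.036  0.3078] yaw -67.2 F [ 0.1  0.7 -0.3] M [ 0.01  0.29 -0.02] tilt [ 0.224 -0.004 -0.975]
W [0.6653 0.0379 0.1968] err [-0.0095  0.0028 -0.1114]
0.034 -0.015 -0.01 -0.01;0.036 -0.008 -0.003 0;0.036 -0.007 -0.004 0
```

View pics/b1.png

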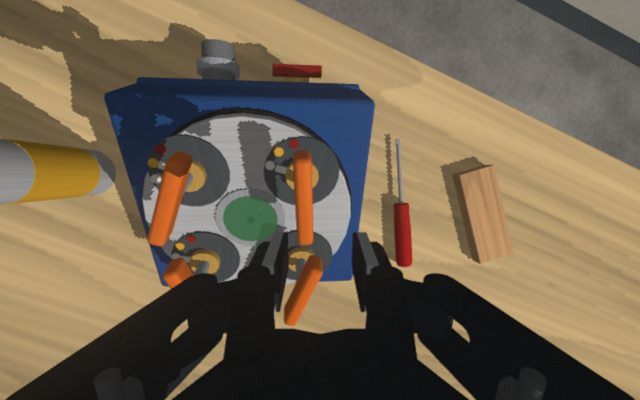

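>>> {"name": "play_rows", "arguments": {"increments": "0.034 -0.015 -0.01 0;0.036 -0.008 -0.003 0;0.036 -0.007 -0.004 0;0 0 0 0"}}

```text
clock: 14.55
position: [0.6659, 0.0389, 0.2029]
ee_rot: [0.437, 0.514, -0.345, 0.653]
ft_force: [-0.2, -0.5, -0.5]
grip_width: 0.398
```

Run:
```python
from h import *
shot('b2'); sweep('b',0,-33,6,off=-12)
```

```text
clk 14.55 pos [0.6659 0.0389 0.2029] yaw -68.2 F [-0.2 -0.5 -0.5] M [0.03 0.24 0.04] tilt [ 0.233 -0.001 -0.972]
0.008 -0.003 -0.017 0.11;-0.001 0.002 -0.003 0.11;0 0.001 -0.003 0.1;0 0.001 -0.003 0.11;0 0.002 -0.002 0.1;0 0.001 -0.003 0.11
```

View pics/b2.png

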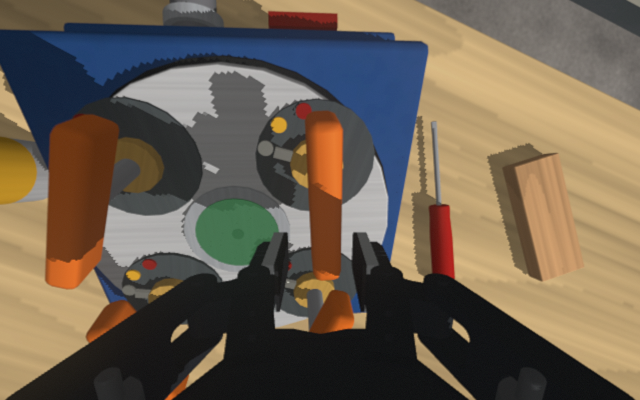

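>>> {"name": "play_rows", "arguments": {"increments": "0.004 -0.001 -0.006 0.06;0.003 -0.001 -0.006 0.08"}}

```text
clock: 14.8
position: [0.6653, 0.0477, 0.2051]
ee_rot: [0.487, 0.484, -0.379, 0.621]
ft_force: [0.1, -0.8, -0.8]
grip_width: 0.399
```

>>> {"name": "play_rows", "arguments": {"increments": "0.001 0.001 -0.005 0.1;0.001 0.001 -0.005 0.1"}}

```text
clock: 15.0
position: [0.6675, 0.057, 0.2102]
ee_rot: [0.551, 0.44, -0.426, 0.567]
ft_force: [0.2, -4.7, -2.5]
grip_width: 0.398
```

>>> {"name": "play_rows", "arguments": {"increments": "0.001 0.001 -0.005 0.1;0.001 0.001 -0.005 0.1"}}

```text
clock: 15.2
position: [0.6708, 0.0619, 0.2149]
ee_rot: [0.609, 0.389, -0.471, 0.506]
ft_force: [-1.3, -10.2, -6.7]
grip_width: 0.403
```

Run:
```python
from h import *
shot('b3')
```

```text
clk 15.2 pos [0.6708 0.0619 0.2149] yaw -100.4 F [ -1.3 -10.2  -6.7] M [-2.03  0.87 -0.45] tilt [ 0.254 -0.003 -0.967]
```

View pics/b3.png

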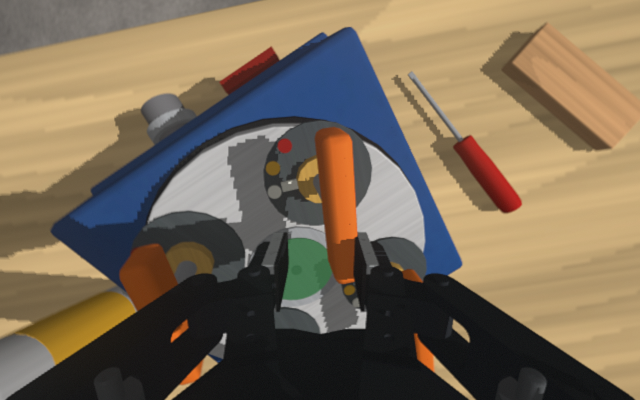

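>>> {"name": "play_rows", "arguments": {"increments": "0.005 0 -0.008 0.1"}}

```text
clock: 15.35
position: [0.6732, 0.0653, 0.2135]
ee_rot: [0.636, 0.361, -0.493, 0.471]
ft_force: [-11.5, -13.0, 5.8]
grip_width: 0.4
```

>>> {"name": "play_rows", "arguments": {"increments": "0.005 0 -0.008 0.1"}}

```text
clock: 15.45
position: [0.6766, 0.0683, 0.2127]
ee_rot: [0.66, 0.332, -0.513, 0.437]
ft_force: [-10.5, -12.5, 7.9]
grip_width: 0.398
```

>>> {"name": "play_rows", "arguments": {"increments": "0.004 0 -0.007 0.1"}}

```text
clock: 15.55
position: [0.6799, 0.0697, 0.2129]
ee_rot: [0.683, 0.302, -0.531, 0.401]
ft_force: [-13.7, -12.8, 8.5]
grip_width: 0.403
```

Run:
```python
from h import *
shot('b4',(60,340,180,460),2)
```

```text
clk 15.55 pos [0.6799 0.0697 0.2129] yaw -119.1 F [-13.7 -12.8   8.5] M [-2.76  2.75 -0.78] tilt [ 0.253 -0.014 -0.967]
```

View pics/b4.png

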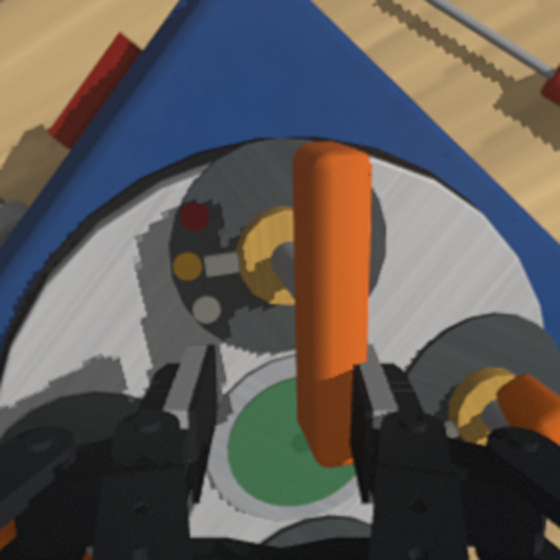

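Run:
```python
from h import *
plan('d',15.8); print(np.round(get_obs()['joint_pos'],2))
```

```text
A:0 0 0.006 0;-0.03 0.007 -0.004 0;-0.031 0.007 -0.003 0;-0.004 -0.014 0.004 -0.13;-0.004 -0.015 0.003 -0.14;-0.003 -0.015 0.001 -0.14;-0.004 -0.015 -0.002 -0.13;-0.004 -0.015 -0.003 -0.14;-0.004 -0.014 -0.005 -0.14;-0.004 -0.013 -0.008 -0.13;-0.004 -0.012 -0.009 -0.14;-0.004 -0.01 -0.01 -0.13
all 16 [0.541 0.094 0.152] -51.0
0 0 0.006 0;-0.03 0.007 -0.004 0;-0.031 0.007 -0.003 0;-0.004 -0.014 0.004 -0.13;-0.004 -0.015 0.003 -0.14;-0.003 -0.015 0.001 -0.14;-0.004 -0.015 -0.002 -0.13;-0.004 -0.015 -0.003 -0.14;-0.004 -0.014 -0.005 -0.14;-0.004 -0.013 -0.008 -0.13;-0.004 -0.012 -0.009 -0.14;-0.004 -0.01 -0.01 -0.13;0.03 -0.006 -0.005 0;0.029 -0.006 -0.006 0;0.03 -0.006 -0.005 0;0.03 -0.005 -0.005 0
[-0.95  0.43  0.98  1.62 -0.38  1.03 -2.  ]
```

>>> {"name": "play_rows", "arguments": {"increments": "0 0 0.006 0;-0.03 0.007 -0.004 0;-0.031 0.007 -0.003 0;-0.002 -0.014 0.004 -0.13;-0.002 -0.015 0.003 -0.14;-0.002 -0.015 0.001 -0.14;-0.002 -0.015 -0.002 -0.13;-0.002 -0.015 -0.003 -0.14;-0.002 -0.014 -0.005 -0.14;-0.002 -0.013 -0.008 -0.13;-0.002 -0.012 -0.009 -0.14;-0.002 -0.01 -0.01 -0.13;0 0 0 0"}}

```text
clock: 16.9
position: [0.5508, 0.0837, 0.3008]
ee_rot: [0.341, 0.54, -0.251, 0.727]
ft_force: [0.8, 0.2, 0.7]
grip_width: 0.4
```

Run:
```python
from h import *
shot('d1'); desc('d',15.8,4); print(np.round(get_obs()['joint_pos'],2))
```

```text
clk 16.9 pos [0.5508 0.0837 0.3008] yaw -51.3 F [0.8 0.2 0.7] M [-0.    0.32 -0.01] tilt [ 0.291  0.003 -0.957]
W [0.5407 0.0944 0.1525] err [-0.0111  0.011  -0.1487]
0.032 -0.01 -0.022 -0.01;0.036 -0.008 -0.007 0;0.035 -0.008 -0.007 0;0.036 -0.009 -0.007 0
[-1.23 -0.16  0.87  1.83  0.24  1.14 -1.29]
```

View pics/d1.png

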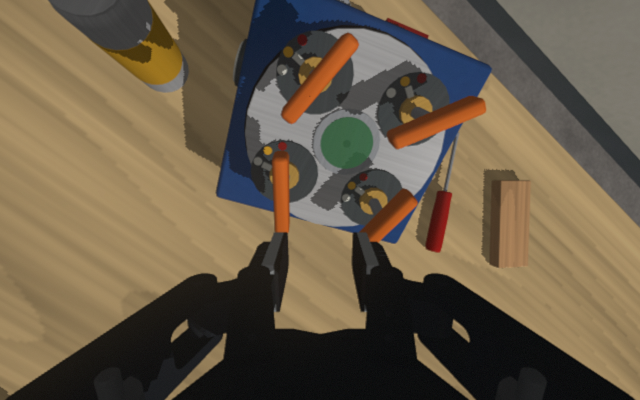

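>>> {"name": "play_rows", "arguments": {"increments": "0.024 -0.008 -0.018 0;0.03 -0.007 -0.01 0;0.03 -0.008 -0.006 0;0.03 -0.007 -0.006 0;0.026 -0.006 -0.005 0;0 0 0 0"}}

```text
clock: 17.55
position: [0.5483, 0.0938, 0.1573]
ee_rot: [0.361, 0.53, -0.258, 0.723]
ft_force: [0.0, -0.4, 0.3]
grip_width: 0.402
```

Run:
```python
from h import *
shot('d2'); sweep('d',14,-18,6,off=-12); print(np.round(get_obs()['joint_pos'],2))
```

```text
clk 17.55 pos [0.5483 0.0938 0.1573] yaw -53.9 F [ 0.  -0.4  0.3] M [-0.03  0.29 -0.03] tilt [ 0.306  0.01  -0.952]
0.002 -0.006 -0.022 0.09;0 0.001 -0.003 0.1;0 0.002 -0.003 0.11;0 0.001 -0.003 0.1;0 0.001 -0.002 0.11;0 0.002 -0.003 0.1
[-1.23  0.01  0.96  2.05  0.09  0.78 -1.25]
```

View pics/d2.png

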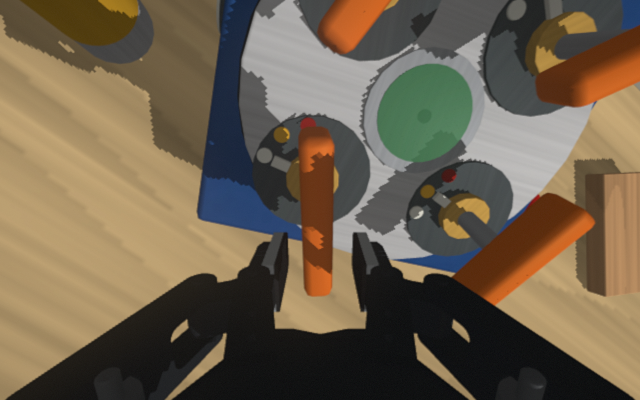

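>>> {"name": "play_rows", "arguments": {"increments": "0.003 -0.003 -0.008 0.06;0.002 -0.002 -0.008 0.08"}}

```text
clock: 17.8
position: [0.542, 0.1029, 0.1554]
ee_rot: [0.416, 0.506, -0.295, 0.696]
ft_force: [-0.1, -1.5, 0.4]
grip_width: 0.403
```

>>> {"name": "play_rows", "arguments": {"increments": "0.001 0.001 -0.005 0.1;0.001 0.001 -0.005 0.1"}}

```text
clock: 18.0
position: [0.5429, 0.1123, 0.1576]
ee_rot: [0.489, 0.47, -0.346, 0.648]
ft_force: [-0.5, -1.9, -0.4]
grip_width: 0.401
```

>>> {"name": "play_rows", "arguments": {"increments": "0.001 0.001 -0.005 0.1;0.001 0.001 -0.005 0.1"}}

```text
clock: 18.2
position: [0.5453, 0.1197, 0.1599]
ee_rot: [0.557, 0.429, -0.396, 0.591]
ft_force: [-5.4, -12.8, 2.3]
grip_width: 0.403
```

Run:
```python
from h import *
shot('d3'); print(np.round(get_obs()['joint_pos'],2))
```

```text
clk 18.2 pos [0.5453 0.1197 0.1599] yaw -86.2 F [ -5.4 -12.8   2.3] M [-2.73  1.24 -0.88] tilt [ 0.319  0.009 -0.948]
[-1.26  0.01  0.92  2.05  0.13  0.78 -1.93]
```

View pics/d3.png

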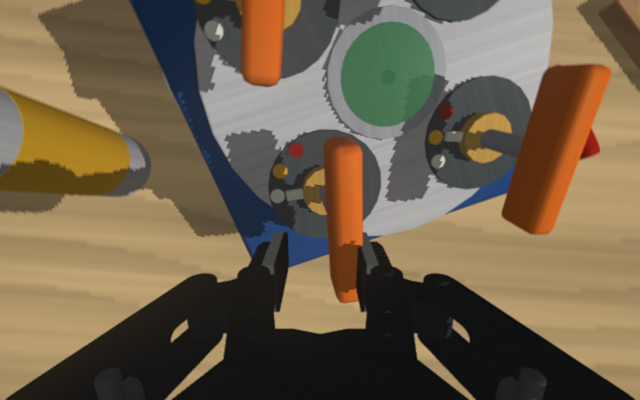

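>>> {"name": "play_rows", "arguments": {"increments": "0.002 0 -0.008 0.1;0.002 0 -0.008 0.1"}}

```text
clock: 18.45
position: [0.5478, 0.1268, 0.1594]
ee_rot: [0.617, 0.379, -0.445, 0.526]
ft_force: [-10.6, -18.9, 11.7]
grip_width: 0.405
```

>>> {"name": "play_rows", "arguments": {"increments": "0.002 0 -0.008 0.1"}}

```text
clock: 18.55
position: [0.5501, 0.1295, 0.1594]
ee_rot: [0.644, 0.352, -0.468, 0.492]
ft_force: [-12.2, -20.0, 11.9]
grip_width: 0.4
```

Run:
```python
from h import *
shot('d4',(60,340,180,460),2); print(np.round(get_obs()['joint_pos'],2))
```

```text
clk 18.55 pos [0.5501 0.1295 0.1594] yaw -104.9 F [-12.2 -20.   11.9] M [-4.24  2.04 -1.5 ] tilt [ 0.314 -0.006 -0.95 ]
[-1.28  0.05  0.93  2.03  0.11  0.79 -2.27]
```

View pics/d4.png

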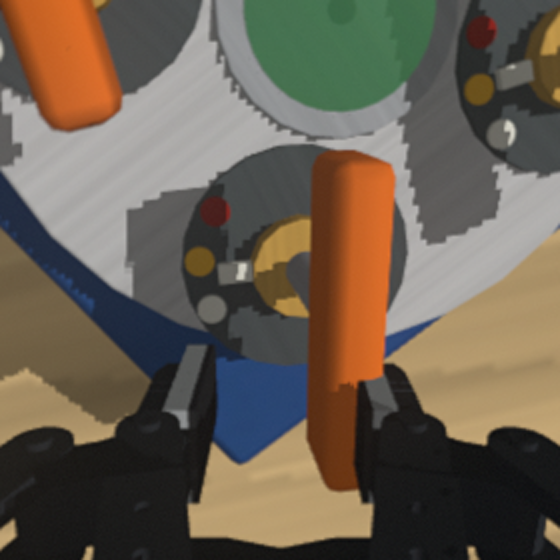

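>>> {"name": "play_rows", "arguments": {"increments": "0.001 0 -0.008 0.07"}}

```text
clock: 18.7
position: [0.5527, 0.1315, 0.1601]
ee_rot: [0.663, 0.33, -0.486, 0.465]
ft_force: [-13.6, -21.4, 8.5]
grip_width: 0.4
```

Run:
```python
from h import *
shot('d5',(60,340,180,460),2); plan('a',-26)
```

```text
clk 18.7 pos [0.5527 0.1315 0.1601] yaw -109.8 F [-13.6 -21.4   8.5] M [-4.35  2.52 -1.55] tilt [ 0.31  -0.014 -0.951]
A:0 0 0.006 0;-0.037 0.011 -0.004 0;-0.036 0.012 -0.004 0;-0.037 0.011 -0.003 0;0.011 0.028 -0.024 -0.12;0.011 0.03 -0.02 -0.12
all 9 [0.624 0.151 0.198] -96.7
0 0 0.006 0;-0.037 0.011 -0.004 0;-0.036 0.012 -0.004 0;-0.037 0.011 -0.003 0;0.011 0.028 -0.024 -0.12;0.011 0.03 -0.02 -0.12;0.025 -0.007 0 -0.01;0.024 -0.008 0.001 0;0.025 -0.008 0 0
```

View pics/d5.png

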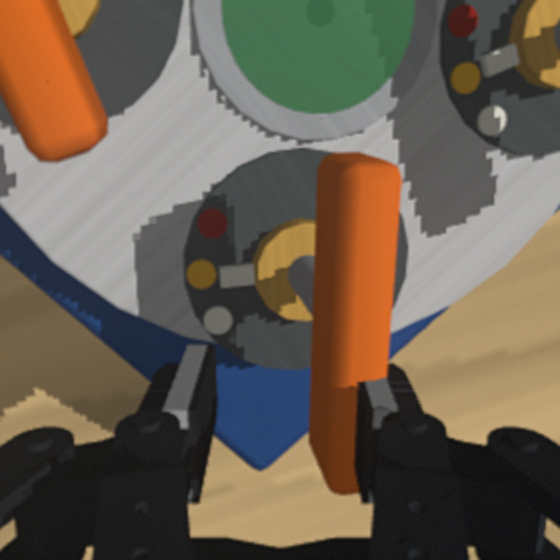

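>>> {"name": "play_rows", "arguments": {"increments": "0 0 0.006 0;-0.037 0.011 -0.004 0;-0.036 0.012 -0.004 0;-0.037 0.011 -0.003 0;0.008 0.028 -0.024 -0.06;0.012 0.03 -0.02 -0.06;0 0 0 0"}}

```text
clock: 19.45
position: [0.632, 0.1411, 0.3045]
ee_rot: [0.649, 0.352, -0.462, 0.492]
ft_force: [-1.3, 0.1, -1.0]
grip_width: 0.402
```

Run:
```python
from h import *
shot('a20'); desc('a',-28,3);  print(np.round(get_obs()['joint_pos'],2))
```

```text
clk 19.45 pos [0.632  0.1411 0.3045] yaw -104.7 F [-1.3  0.1 -1. ] M [ 0.02  0.4  -0.03] tilt [ 0.326  0.002 -0.945]
W [0.6236 0.152  0.1983] err [-0.0077  0.0131 -0.1074]
0.031 -0.022 -0.007 -0.11;0.034 -0.011 0.002 0;0.034 -0.012 0.002 0
[-1.27  0.17  1.05  1.66 -0.07  1.08 -2.07]
```

View pics/a20.png

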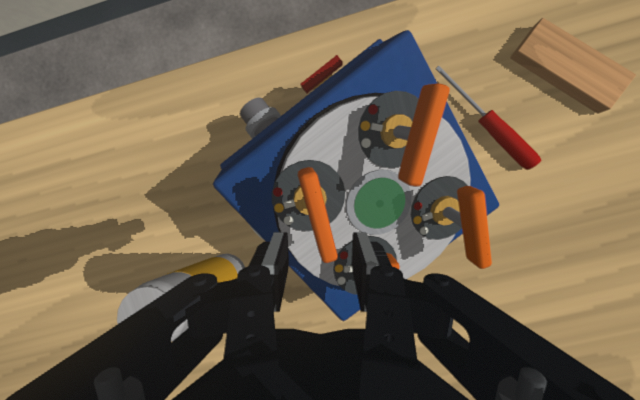

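Run:
```python
from h import *
p,R,o=pose(); c=camera('wrist')
barangle('a',[(328,258),(308,172)],p,R,c)
barangle('b',[(410,182),(436,88)],p,R,c)
barangle('c',[(482,265),(468,190)],p,R,c)
# spray can from top image: centre of cap at z=.19
ct=camera('top'); f=200/np.tan(np.radians(ct['fov_y'])/2)
def ray(cc,u,z):
    d=cc['R'].T@np.array([(u[0]-cc['cx'])/f,(u[1]-cc['cy'])/f,1]); o0=-cc['R'].T@cc['t']; return o0+d*(z-o0[2])/d[2]
print(ray(ct,(159,194),.19)); cs=camera('side'); f=200/np.tan(np.radians(cs['fov_y'])/2); print(ray(cs,(276.5,122),.19))
```

```text
a [[-0.04, 0.014], [0.032, -0.018]] len 0.078 ang -23.8
b [[-0.028, 0.027], [0.023, -0.027]] len 0.074 ang -46.4
c [[-0.04, 0.01], [0.038, -0.012]] len 0.082 ang -15.7
[0.59521435 0.32878234 0.19      ]
[0.59756463 0.31951381 0.19      ]
```

Run:
```python
from h import *
desc('a',-24,3)
```

```text
W [0.6235 0.1499 0.1979] err [-0.0054  0.0128 -0.1064]
0.032 -0.019 -0.008 -0.18;0.033 -0.012 0.002 -0.01;0.034 -0.011 0.001 0
```

>>> {"name": "play_rows", "arguments": {"increments": "0.02 -0.014 -0.006 -0.09;0.03 -0.012 0.001 -0.09;0.03 -0.012 0 0;0.022 -0.006 0 0;0 0 0 0"}}

```text
clock: 20.15
position: [0.6199, 0.1504, 0.1975]
ee_rot: [0.609, 0.394, -0.426, 0.541]
ft_force: [0.1, 0.2, -0.2]
grip_width: 0.401
```

Run:
```python
from h import *
shot('a21'); print(np.round(get_obs()['joint_pos'],2)); sweep('a',-26,-56,6,off=-12)
```

```text
clk 20.15 pos [0.6199 0.1504 0.1975] yaw -95.3 F [ 0.1  0.2 -0.2] M [-0.11  0.38  0.03] tilt [ 0.327  0.019 -0.945]
[-1.21  0.23  0.97  1.83 -0.16  0.85 -1.87]
0.003 0.003 -0.015 0.12;0 0.001 -0.003 0.09;0 0.001 -0.003 0.1;-0.001 0.001 -0.002 0.09;0 0.001 -0.003 0.08;0 0.001 -0.003 0.09
```

View pics/a21.png

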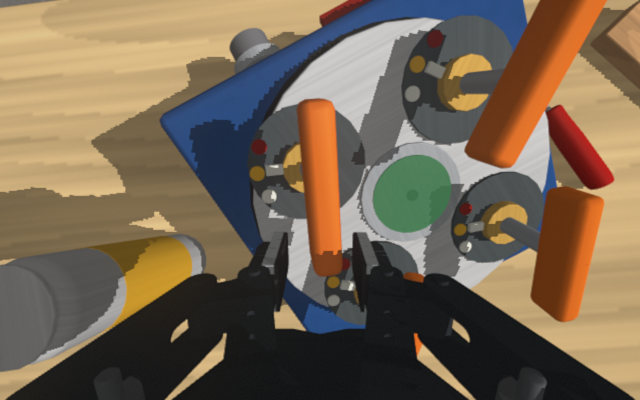

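>>> {"name": "play_rows", "arguments": {"increments": "0.001 0 -0.007 0.05;0.001 0 -0.008 0.07;0.001 0 -0.008 0.08"}}

```text
clock: 20.5
position: [0.6248, 0.1673, 0.2038]
ee_rot: [0.664, 0.346, -0.465, 0.473]
ft_force: [-9.0, -10.9, 3.2]
grip_width: 0.397
```

>>> {"name": "play_rows", "arguments": {"increments": "0.001 0 -0.008 0.08;0.001 0 -0.008 0.08"}}

```text
clock: 20.7
position: [0.6293, 0.1757, 0.2067]
ee_rot: [0.701, 0.304, -0.496, 0.413]
ft_force: [-6.4, -11.5, -0.7]
grip_width: 0.401
```

>>> {"name": "play_rows", "arguments": {"increments": "0.001 0 -0.008 0.08;0.001 0 -0.008 0.07"}}

```text
clock: 20.9
position: [0.6343, 0.1799, 0.2086]
ee_rot: [0.729, 0.261, -0.525, 0.355]
ft_force: [-20.4, -16.8, 4.9]
grip_width: 0.402
```

Run:
```python
from h import *
shot('a22',(60,340,180,460),2); print(np.round(get_obs()['joint_pos'],2))
```

```text
clk 20.9 pos [0.6343 0.1799 0.2086] yaw -126.3 F [-20.4 -16.8   4.9] M [-3.37  4.01 -1.21] tilt [ 0.313  0.007 -0.95 ]
[-1.28  0.35  1.06  1.75 -0.28  0.92 -2.39]
```

View pics/a22.png

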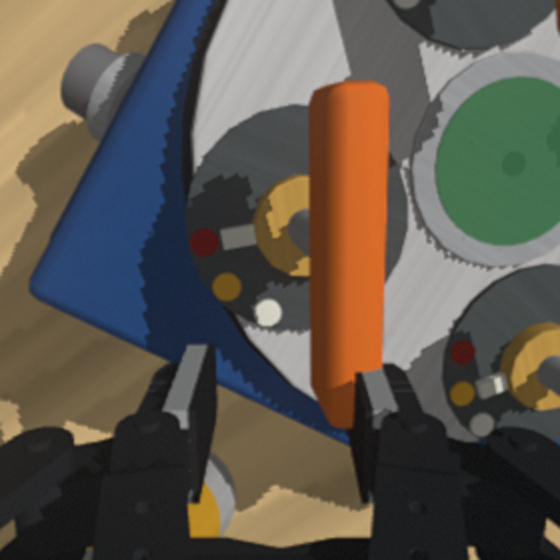

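Run:
```python
from h import *
plan('c',-17)
```

```text
A:0 0 0.006 0;-0.032 0.008 -0.007 0;-0.032 0.008 -0.006 0;-0.004 0.012 0.032 -0.14;-0.004 0.007 0.034 -0.14;-0.004 0.002 0.034 -0.14;-0.003 -0.003 0.034 -0.14;-0.004 -0.007 0.034 -0.15
all 12 [0.573 0.012 0.153] -87.0
0 0 0.006 0;-0.032 0.008 -0.007 0;-0.032 0.008 -0.006 0;-0.004 0.012 0.032 -0.14;-0.004 0.007 0.034 -0.14;-0.004 0.002 0.034 -0.14;-0.003 -0.003 0.034 -0.14;-0.004 -0.007 0.034 -0.15;0.029 -0.01 0 -0.01;0.029 -0.01 -0.001 0;0.029 -0.009 0 0;0.029 -0.01 0 0
```

>>> {"name": "play_rows", "arguments": {"increments": "0 0 0.006 0;-0.032 0.008 -0.007 0;-0.032 0.008 -0.006 0;-0.002 0.012 0.032 -0.14;-0.002 0.007 0.034 -0.14;-0.002 0.002 0.034 -0.14;-0.002 -0.003 0.034 -0.14;-0.002 -0.007 0.034 -0.14;0 0 0 0"}}

```text
clock: 21.85
position: [0.576, -0.0051, 0.2824]
ee_rot: [0.565, 0.425, -0.4, 0.583]
ft_force: [0.1, -0.2, -0.4]
grip_width: 0.4
```

Run:
```python
from h import *
shot('c20'); desc('c',-17,4);  print(np.round(get_obs()['joint_pos'],2))
```

```text
clk 21.85 pos [ 0.576  -0.0051  0.2824] yaw -87.5 F [ 0.1 -0.2 -0.4] M [-0.   0.3  0. ] tilt [ 0.319  0.014 -0.948]
W [0.5734 0.0122 0.1526] err [-0.0031  0.0146 -0.1302]
0.03 -0.013 -0.015 -0.01;0.031 -0.01 0 0;0.031 -0.011 0 0;0.031 -0.01 0 0
[-1.34 -0.23  1.14  1.86  0.29  1.07 -1.81]
```

View pics/c20.png

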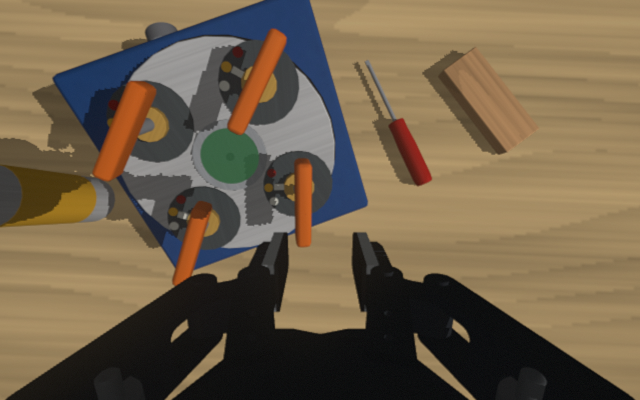

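>>> {"name": "play_rows", "arguments": {"increments": "0.024 -0.012 -0.013 0;0.03 -0.01 -0.003 0;0.03 -0.01 0 0;0.03 -0.01 0 0;0.01 -0.003 0 0;0 0 0 0"}}

```text
clock: 22.5
position: [0.5776, 0.0205, 0.1592]
ee_rot: [0.574, 0.423, -0.396, 0.579]
ft_force: [0.7, -1.7, -1.0]
grip_width: 0.4
```

Run:
```python
from h import *
shot('c21'); print(np.round(get_obs()['joint_pos'],2)); sweep('c',-20,-50,6,off=-12)
```

```text
clk 22.5 pos [0.5776 0.0205 0.1592] yaw -88.0 F [ 0.7 -1.7 -1. ] M [-0.41  0.25 -0.15] tilt [ 0.329  0.027 -0.944]
[-1.32  0.12  1.28  2.03 -0.18  0.75 -1.48]
0.005 -0.005 -0.008 0.13;0 0.001 -0.002 0.1;0 0.001 -0.003 0.1;0 0.001 -0.003 0.09;0 0.001 -0.002 0.09;0 0.001 -0.003 0.09
```

View pics/c21.png

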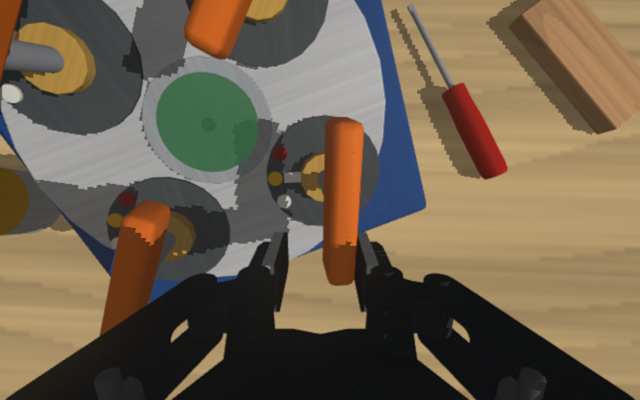

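>>> {"name": "play_rows", "arguments": {"increments": "0.003 -0.003 -0.007 0.08;0.002 0 -0.008 0.09"}}

```text
clock: 22.75
position: [0.5787, 0.031, 0.158]
ee_rot: [0.624, 0.383, -0.432, 0.526]
ft_force: [-4.3, -16.7, 6.6]
grip_width: 0.401
```

Run:
```python
from h import *
o=get_obs(); print(o['clock'],np.round(o['joint_pos'],3),np.round(o['ft_force'],1))
```

```text
22.75 [-1.348  0.132  1.296  2.032 -0.187  0.739 -1.679] [ -4.3 -16.7   6.6]
```

>>> {"name": "play_rows", "arguments": {"increments": "0.001 0 -0.009 0.08;0.001 0 -0.009 0.08"}}

```text
clock: 22.95
position: [0.5829, 0.0406, 0.1602]
ee_rot: [0.667, 0.341, -0.466, 0.47]
ft_force: [-9.7, -19.7, 6.2]
grip_width: 0.399
```

Run:
```python
from h import *
shot('c22',(60,340,180,460),2)
o=get_obs(); print(o['clock'],np.round(o['joint_pos'],3),np.round(o['ft_force'],1))
```

```text
clk 22.95 pos [0.5829 0.0406 0.1602] yaw -107.6 F [ -9.7 -19.7   6.2] M [-4.14  1.69 -1.68] tilt [ 0.333  0.017 -0.943]
23.0 [-1.364  0.166  1.303  2.018 -0.216  0.748 -1.861] [-10.4 -20.9   7.5]
```

View pics/c22.png

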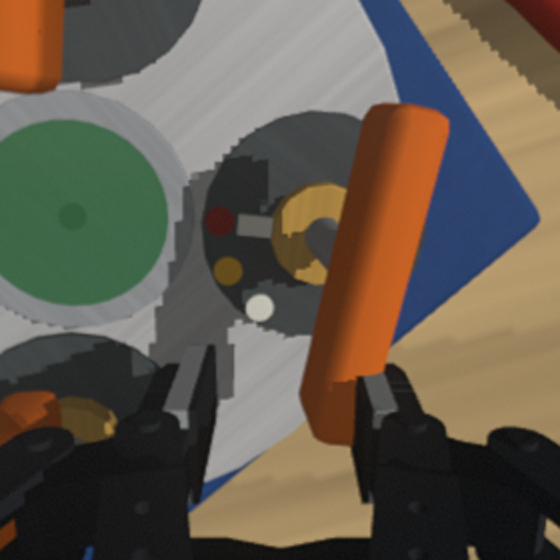

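>>> {"name": "play_rows", "arguments": {"increments": "0.001 0 -0.009 0.03"}}

```text
clock: 23.1
position: [0.585, 0.0436, 0.1609]
ee_rot: [0.675, 0.33, -0.475, 0.457]
ft_force: [-15.3, -27.2, 7.9]
grip_width: 0.399
```

>>> {"name": "play_rows", "arguments": {"increments": "0 0 -0.008 0"}}

```text
clock: 23.2
position: [0.5856, 0.044, 0.1616]
ee_rot: [0.675, 0.327, -0.48, 0.455]
ft_force: [-14.8, -29.5, 0.8]
grip_width: 0.401
```

Run:
```python
from h import *
shot('c23',(60,340,180,460),2)
o=get_obs(); print(o['clock'],np.round(o['joint_pos'],3)); plan('b',-46,ztrav=.285)
```

```text
clk 23.2 pos [0.5856 0.044  0.1616] yaw -110.7 F [-14.8 -29.5   0.8] M [-5.51  3.05 -2.22] tilt [ 0.324  0.005 -0.946]
23.25 [-1.359  0.199  1.301  2.001 -0.239  0.767 -1.9  ]
A:0 0 0.006 0;-0.029 0.009 -0.004 0;-0.03 0.01 -0.004 0;-0.029 0.009 -0.004 0;-0.03 0.009 -0.003 0;0.009 0.021 -0.017 0.04;0.009 0.02 -0.018 0.04;0.009 0.019 -0.019 0.04
all 11 [0.665 0.063 0.201] -117.2
0 0 0.006 0;-0.029 0.009 -0.004 0;-0.03 0.01 -0.004 0;-0.029 0.009 -0.004 0;-0.03 0.009 -0.003 0;0.009 0.021 -0.017 0.04;0.009 0.02 -0.018 0.04;0.009 0.019 -0.019 0.04;0.026 -0.007 0.005 0;0.027 -0.008 0.004 0;0.027 -0.008 0.005 0
```

View pics/c23.png

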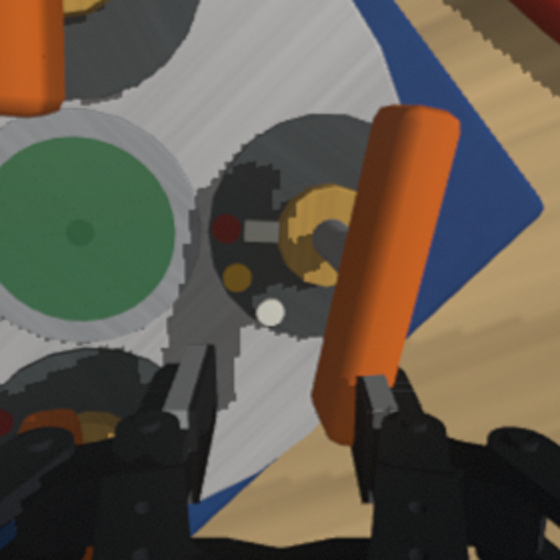

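>>> {"name": "play_rows", "arguments": {"increments": "0 0 0.006 0;-0.029 0.009 -0.002 0;-0.03 0.01 -0.004 0;-0.03 0.009 -0.004 0;-0.03 0.009 -0.003 0"}}

```text
clock: 23.75
position: [0.5805, 0.0282, 0.2906]
ee_rot: [0.676, 0.321, -0.487, 0.451]
ft_force: [-0.4, 1.4, 0.3]
grip_width: 0.398
```

>>> {"name": "play_rows", "arguments": {"increments": "0.009 0.021 -0.017 0.03;0.01 0.02 -0.018 0.03;0.01 0.019 -0.018 0.03;0 0 0 0"}}

```text
clock: 24.15
position: [0.6492, 0.0543, 0.2976]
ee_rot: [0.698, 0.311, -0.493, 0.417]
ft_force: [-0.6, -0.3, -0.0]
grip_width: 0.397
```

Run:
```python
from h import *
shot('b20'); desc('b',-46,3);  print(np.round(get_obs()['joint_pos'],2))
```

```text
clk 24.15 pos [0.6492 0.0543 0.2976] yaw -115.8 F [-0.6 -0.3 -0. ] M [-0.03  0.39  0.02] tilt [ 0.321  0.023 -0.947]
W [0.6647 0.0626 0.2008] err [ 0.0163  0.0098 -0.0982]
0.036 0 -0.01 0.02;0.031 -0.009 0.006 0.01;0.031 -0.009 0.005 0
[-1.22  0.25  1.25  1.66 -0.29  1.08 -1.97]
```

View pics/b20.png

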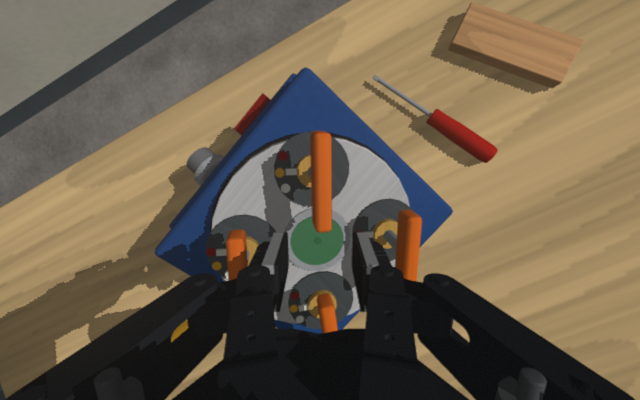

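>>> {"name": "play_rows", "arguments": {"increments": "0.028 0.001 -0.009 0.03;0.028 -0.007 0.004 0;0.026 -0.007 0.004 0;0 0 0 0", "hand": 0.4}}

```text
clock: 24.6
position: [0.6641, 0.0635, 0.225]
ee_rot: [0.708, 0.303, -0.493, 0.405]
ft_force: [0.1, -0.4, 0.6]
grip_width: 0.301
```

Run:
```python
from h import *
shot('b21'); print(np.round(get_obs()['joint_pos'],3)); sweep('b',-46,-76,6,off=-8)
```

```text
clk 24.6 pos [0.6641 0.0635 0.225 ] yaw -117.4 F [ 0.1 -0.4  0.6] M [-0.04  0.41 -0.  ] tilt [ 0.33   0.031 -0.944]
[-1.112  0.356  1.152  1.733 -0.426  0.944 -1.919]
0.026 -0.007 -0.005 0.08;0 0 -0.003 0.09;0 0.001 -0.002 0.08;0 0 -0.003 0.08;-0.001 0.001 -0.003 0.03;0 0.001 -0.002 0
```

View pics/b21.png

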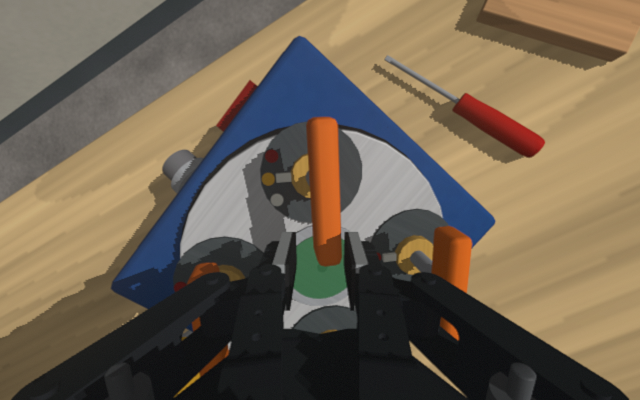

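>>> {"name": "play_rows", "arguments": {"increments": "0.005 -0.001 -0.004 0.04;0.005 -0.001 -0.006 0.06"}}

```text
clock: 24.85
position: [0.671, 0.0709, 0.2268]
ee_rot: [0.73, 0.277, -0.506, 0.366]
ft_force: [-38.4, -9.9, 38.0]
grip_width: 0.301
```

>>> {"name": "play_rows", "arguments": {"increments": "0.001 0 -0.008 0.08;0.001 0 -0.008 0.08"}}

```text
clock: 25.05
position: [0.6802, 0.0808, 0.2363]
ee_rot: [0.76, 0.234, -0.526, 0.303]
ft_force: [0.3, -0.1, 0.5]
grip_width: 0.297
```

>>> {"name": "play_rows", "arguments": {"increments": "0.001 0 -0.008 0.08"}}

```text
clock: 25.15
position: [0.6861, 0.0868, 0.2414]
ee_rot: [0.773, 0.212, -0.534, 0.27]
ft_force: [1.1, -1.1, -0.2]
grip_width: 0.302
```

Run:
```python
from h import *
shot('b22',(60,340,180,460),2); print(np.round(get_obs()['joint_pos'],3))
```

```text
clk 25.15 pos [0.6861 0.0868 0.2414] yaw -137.8 F [ 1.1 -1.1 -0.2] M [-0.02  0.39  0.02] tilt [ 0.34   0.039 -0.939]
[-1.129  0.445  1.202  1.662 -0.532  0.995 -2.251]
```

View pics/b22.png

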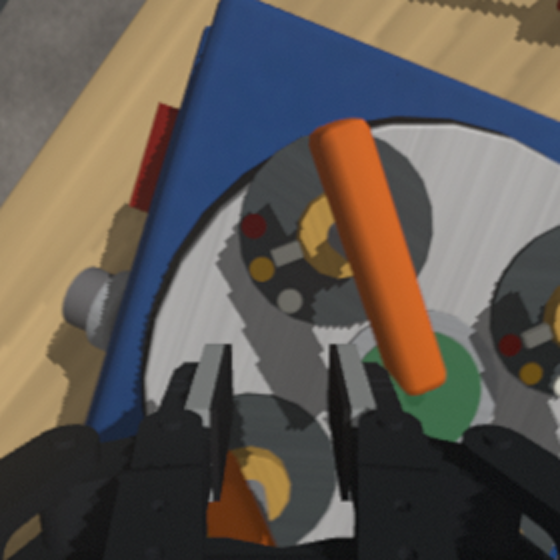

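Run:
```python
from h import *
p,R,o=pose(); c=camera('wrist')
barangle('b',[(389,250),(351,126)],p,R,c)
# up then flip over to b +u end
W,Y=way('b',134,0); print(W,np.degrees(Y))
y=np.arctan2(R[1,2],R[0,2]); up=p+[0,0,.06]; top=np.r_[W[:2],.31]
rows([(p+[0,0,.03],y),(up,y)]+[ (up+(top-up)*min(1,i/12),y+(Y-y)*i/26) for i in range(1,27)])
```

```text
b [[-0.022, 0.03], [0.024, -0.027]] len 0.074 ang -51.3
[0.7174211  0.03553947 0.21900423] 62.82193663575383
-0.029 0.006 -0.009 0.01;-0.028 0.005 -0.009 0;0 0.006 0.001 -0.14;0 0.004 0.001 -0.13;0 0.005 0.002 -0.14;0 0.004 0.003 -0.13;0 0.004 0.004 -0.14;0 0.004 0.003 -0.14;0 0.002 0.005 -0.15;0.001 0.003 0.004 -0.14;0 0.001 0.005 -0.14;0 0.001 0.005 -0.15;0 0 0.005 -0.14;0 -0.001 0.005 -0.14;0 0 0.001 -0.14;0 0 0 -0.13;0 0 0 -0.13;0 0 0 -0.13;0 0 0 -0.13;0 0 0 -0.13;0 0 0 -0.13;0 0 0 -0.13;0 0 0 -0.12;0 0 0 -0.13;0 0 0 -0.13;0 0 0 -0.13;0 0 0 -0.13;0 0 0 -0.14
```

>>> {"name": "play_rows", "arguments": {"increments": "-0.029 0.006 -0.009 0;-0.028 0.005 -0.009 0;0 0.006 0.001 -0.14;0 0.004 0.001 -0.14;0 0.005 0.002 -0.14;0 0.004 0.003 -0.14;0 0.004 0.004 -0.14;0 0.004 0.003 -0.14;0 0.002 0.005 -0.14;0 0.003 0.004 -0.14;0 0.001 0.005 -0.14;0 0.001 0.005 -0.14;0 0 0.005 -0.14;0 -0.001 0.005 -0.14;0 0 0 -0.14;0 0 0 -0.14;0 0 0 -0.14;0 0 0 -0.14", "hand": 0.2}}

```text
clock: 27.05
position: [0.7138, 0.0242, 0.3556]
ee_rot: [0.04, 0.558, -0.001, 0.829]
ft_force: [-0.5, 0.2, 0.2]
grip_width: 0.398
```

>>> {"name": "play_rows", "arguments": {"increments": "0 0 0 -0.14;0 0 0 -0.14;0 0 0 -0.14;0 0 0 -0.14;0 0 0 -0.14;0 0 0 -0.14;0 0 0 -0.14;0 0 0 -0.14;0 0 0 -0.14;0 0 0 0"}}

```text
clock: 28.05
position: [0.7085, 0.0149, 0.382]
ee_rot: [-0.489, 0.43, 0.336, 0.681]
ft_force: [-0.7, -0.1, -0.9]
grip_width: 0.398
```

Run:
```python
from h import *
shot('b23'); desc('b',130,4); print(np.round(get_obs()['joint_pos'],3))
```

```text
clk 28.05 pos [0.7085 0.0149 0.382 ] yaw 75.0 F [-0.7 -0.1 -0.9] M [-0.03  0.49 -0.02] tilt [ 0.405  0.036 -0.913]
W [0.7166 0.0337 0.2183] err [ 0.008   0.0189 -0.164 ]
0.041 0.014 0.014 0.28;0.038 0.013 -0.011 0.01;0.037 0.013 -0.01 0;0.038 0.013 -0.011 0
[-0.593  0.191  0.605  1.439 -0.151  1.127  1.289]
```

View pics/b23.png

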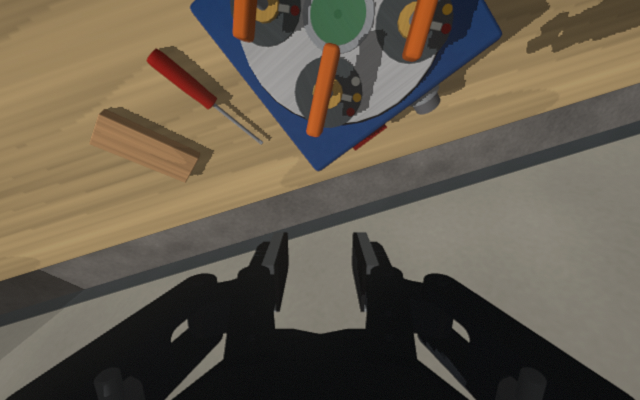

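>>> {"name": "play_rows", "arguments": {"increments": "0.02 0.01 0.007 0.1;0.03 0.012 0.002 0.1;0.034 0.013 -0.004 0.09;0.034 0.012 -0.009 0;0.03 0.011 -0.009 0;0 0 0 0"}}

```text
clock: 28.7
position: [0.7146, 0.0373, 0.2277]
ee_rot: [-0.373, 0.474, 0.258, 0.755]
ft_force: [-0.3, -0.3, 0.2]
grip_width: 0.4
```

Run:
```python
from h import *
shot('b24'); desc('b',130,1); print(np.round(get_obs()['joint_pos'],3))
```

```text
clk 28.7 pos [0.7146 0.0373 0.2277] yaw 57.0 F [-0.3 -0.3  0.2] M [-0.06  0.45  0.04] tilt [ 0.417  0.036 -0.908]
W [0.7166 0.0337 0.2183] err [ 0.0006 -0.0035 -0.0127]
0.012 0.002 -0.006 -0.03
[-0.628  0.273  0.602  1.679 -0.218  0.807  0.988]
```

View pics/b24.png

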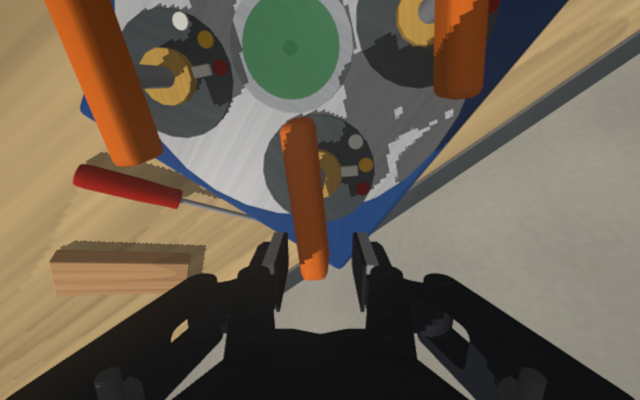

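>>> {"name": "play_rows", "arguments": {"increments": "0.004 0 -0.007 0.04;0.003 0 -0.008 0.07;0.001 0 -0.008 0.08"}}

```text
clock: 29.05
position: [0.7097, 0.02, 0.2252]
ee_rot: [-0.295, 0.491, 0.208, 0.793]
ft_force: [4.5, 7.5, -0.4]
grip_width: 0.399
```

>>> {"name": "play_rows", "arguments": {"increments": "0.001 0 -0.008 0.08;0.001 0 -0.008 0.08"}}

```text
clock: 29.25
position: [0.7034, 0.0132, 0.2247]
ee_rot: [-0.226, 0.502, 0.166, 0.818]
ft_force: [8.7, 7.6, 0.1]
grip_width: 0.4
```

>>> {"name": "play_rows", "arguments": {"increments": "0.001 0 -0.008 0.08;0.001 0 -0.008 0.08"}}

```text
clock: 29.45
position: [0.6965, 0.0083, 0.2242]
ee_rot: [-0.154, 0.508, 0.124, 0.839]
ft_force: [9.0, 5.3, -0.2]
grip_width: 0.399
```

Run:
```python
from h import *
shot('b25'); print(np.round(get_obs()['joint_pos'],3))
```

```text
clk 29.45 pos [0.6965 0.0083 0.2242] yaw 25.3 F [ 9.   5.3 -0.2] M [ 0.95 -1.    0.39] tilt [ 0.454  0.051 -0.89 ]
[-0.68   0.215  0.701  1.78  -0.268  0.735  0.535]
```

View pics/b25.png

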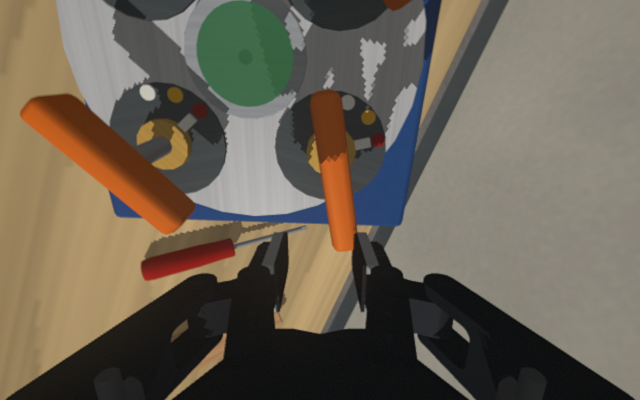

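>>> {"name": "play_rows", "arguments": {"increments": "0.001 -0.001 -0.008 0.06"}}

```text
clock: 29.6
position: [0.6931, 0.006, 0.2241]
ee_rot: [-0.125, 0.508, 0.107, 0.846]
ft_force: [11.5, 8.0, 0.1]
grip_width: 0.399
```

>>> {"name": "play_rows", "arguments": {"increments": "0 -0.001 -0.008 0.04"}}

```text
clock: 29.7
position: [0.6901, 0.0045, 0.2255]
ee_rot: [-0.105, 0.506, 0.097, 0.851]
ft_force: [15.0, 7.4, -1.0]
grip_width: 0.398
```

>>> {"name": "play_rows", "arguments": {"increments": "0 -0.001 -0.008 0.02"}}

```text
clock: 29.8
position: [0.6867, 0.0029, 0.2267]
ee_rot: [-0.095, 0.503, 0.091, 0.854]
ft_force: [0.0, -0.4, 0.3]
grip_width: 0.399
```

Run:
```python
from h import *
shot('b26',(40,320,200,480),2); print(np.round(get_obs()['joint_pos'],3))
p,R,o=pose(); y=np.arctan2(R[1,2],R[0,2])
p1=p+R[:,2]*.006; print('retreat'); rows([(p1,y)]+interp(p1,y,np.r_[p1[:2],.33],y,3))
```

```text
clk 29.8 pos [0.6867 0.0029 0.2267] yaw 16.8 F [ 0.  -0.4  0.3] M [-0.03  0.47 -0.  ] tilt [ 0.478  0.061 -0.876]
[-0.705  0.171  0.728  1.828 -0.261  0.7    0.415]
retreat
0 0 0.006 0;-0.03 -0.002 0.016 0;-0.029 -0.003 0.016 0;-0.03 -0.002 0.016 0
```

View pics/b26.png

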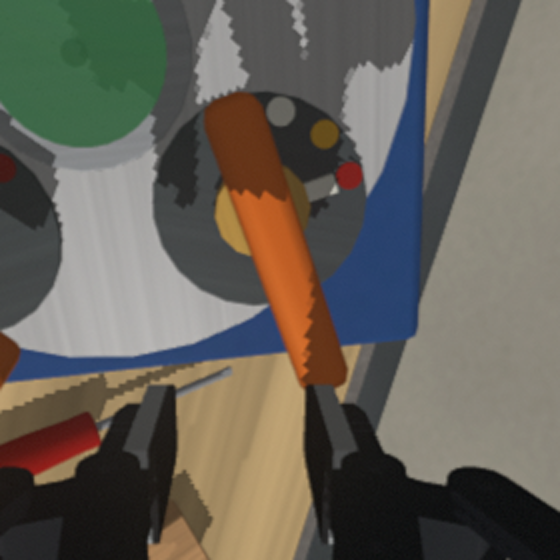

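>>> {"name": "play_rows", "arguments": {"increments": "0 0 0.005 0;-0.03 -0.002 0.014 0;-0.03 -0.002 0.014 0;-0.03 -0.002 0.014 0;-0.018 0.01 -0.034 0;-0.018 0.01 -0.034 0;0 0 0 0"}}

```text
clock: 30.55
position: [0.6055, -0.0033, 0.3397]
ee_rot: [-0.089, 0.5, 0.084, 0.857]
ft_force: [0.9, 0.9, 1.0]
grip_width: 0.396
```

```bash
cat >> h.py <<'E'
def wayf(k,th,off=0,r=31,dz=-.008):
    Rc,t=cover(*Q); th=np.radians(th); u=np.array([np.cos(th),np.sin(th),0])
    uh=Rc@u; yu=np.arctan2(uh[1],uh[0]); yaw=yu+np.pi/2; tz=np.array([np.cos(yaw),np.sin(yaw),0])
    B=t+Rc@(np.r_[H[k],.080]-r/1000*u)
    return B+off/1000*tz+[0,0,dz],yaw
E
python3 - <<'E'
from h import *
p,R,c=shot('d20'); print(np.round(get_obs()['joint_pos'],3))
R0=Rn.from_quat([0.565,0.425,-0.4,0.583]).as_matrix()
barangle('d',[(181,278),(204,208)],np.array([.576,-.0051,.2824]),R0,c)
y=np.arctan2(R[1,2],R[0,2])
for th in (-10,-20,-30,-40):
    W,Y=wayf('d',th); up=np.r_[p[:2],.33]; top=np.r_[W[:2],.30]; n=int(np.ceil((Y-y)/.14))
    print(th,W.round(4),np.degrees(Y).round(1)); rows(interp(p,y,top,Y,n)+interp(top,Y,W,Y,5))
# predicted px of d bar ends for angles
Rc,t=cover(*Q)
for th in range(-60,1,10):
    u=np.array([np.cos(np.radians(th)),np.sin(np.radians(th)),0]); X=[t+Rc@(np.r_[H['d'],.081]+s*.038*u) for s in (-1,1)]
    print(th,proj(c,X,(p,R)).round(0).tolist())
E
```

```text
clk 30.55 pos [ 0.6055 -0.0033  0.3397] yaw 15.7 F [0.9 0.9 1. ] M [-0.03  0.54 -0.02] tilt [ 0.485  0.056 -0.873]
[-0.817 -0.179  0.684  1.844  0.14   0.928  0.088]
d [[-0.028, 0.018], [0.028, -0.03]] len 0.074 ang -41.0
-10 [0.535  0.107  0.1542] 100.6
0 0.011 -0.006 -0.13;0 0.012 -0.003 -0.12;0.001 0.013 -0.002 -0.12;0.001 0.012 0 -0.13;0 0.013 0.001 -0.13;0.001 0.012 0.003 -0.13;0 0.011 0.004 -0.14;0.001 0.011 0.006 -0.14;0.001 0.01 0.008 -0.15;0 0.009 0.009 -0.15;0.001 0.007 0.01 -0.15;0.025 0.014 0.001 -0.02;0.026 0.015 0.001 0;0.025 0.014 0.001 0;0.026 0.014 0.001 0;0.025 0.014 0.001 0
-20 [0.5342 0.1123 0.1548] 89.7
0 0.013 -0.007 -0.13;0.001 0.014 -0.003 -0.11;0 0.014 -0.002 -0.12;0.001 0.014 0 -0.12;0.001 0.014 0.001 -0.12;0 0.014 0.003 -0.13;0.001 0.013 0.005 -0.13;0 0.012 0.007 -0.13;0.001 0.012 0.008 -0.14;0.001 0.01 0.01 -0.15;0.025 0.014 -0.002 -0.01;0.025 0.014 -0.002 0;0.026 0.014 -0.002 0;0.025 0.014 -0.002 0;0.025 0.015 -0.002 0
-30 [0.5344 0.1176 0.1558] 79.1
0 0.017 -0.008 -0.14;0.001 0.018 -0.004 -0.12;0.001 0.018 -0.001 -0.12;0.001 0.018 0 -0.13;0.001 0.018 0.003 -0.13;0 0.018 0.005 -0.14;0.001 0.016 0.008 -0.14;0.001 0.015 0.009 -0.15;0.025 0.014 -0.004 -0.01;0.025 0.013 -0.005 -0.01;0.026 0.013 -0.005 0;0.025 0.013 -0.005 0;0.025 0.014 -0.004 0
-40 [0.5353 0.1228 0.1571] 68.8
0 0.02 -0.008 -0.13;0.001 0.021 -0.004 -0.12;0.002 0.021 -0.002 -0.12;0.001 0.022 0.001 -0.12;0.001 0.021 0.003 -0.13;0.001 0.02 0.006 -0.13;0.001 0.02 0.009 -0.13;0.025 0.012 -0.007 -0.01;0.025 0.012 -0.008 0;0.025 0.012 -0.007 0;0.025 0.012 -0.007 0;0.025 0.012 -0.007 0
-60 [[175.0, -14.0], [242.0, 74.0]]
-50 [[170.0, -8.0], [248.0, 68.0]]
-40 [[165.0, 0.0], [252.0, 62.0]]
-30 [[163.0, 9.0], [256.0, 54.0]]
-20 [[161.0, 18.0], [258.0, 46.0]]
-10 [[162.0, 27.0], [258.0, 37.0]]
0 [[163.0, 37.0], [258.0, 28.0]]
```

View pics/d20.png

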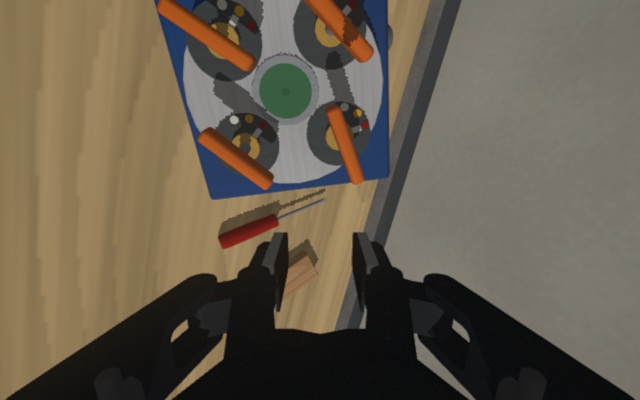

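>>> {"name": "play_rows", "arguments": {"increments": "0.007 0.02 -0.011 -0.13;0.008 0.022 -0.007 -0.12;0.009 0.022 -0.005 -0.12;0.008 0.023 -0.001 -0.12;0.008 0.023 0.001 -0.13;0.008 0.022 0.004 -0.13;0.008 0.022 0.007 -0.13;0 0 0 0"}}

```text
clock: 31.4
position: [0.5475, 0.1231, 0.2495]
ee_rot: [-0.455, 0.413, 0.29, 0.734]
ft_force: [-0.2, -0.1, 0.7]
grip_width: 0.4
```

Run:
```python
from h import *
p,R,c=shot('d21'); print(np.round(get_obs()['joint_pos'],3))
W,Y=wayf('d',-39); print(W.round(4),np.degrees(Y).round(1),(W-p).round(4))
rows(interp(np.r_[W[:2],p[2]-.02],Y,W,Y,4)); print(R.round(3))
W,Y=wayf('d',-39,r=28,dz=-.004); rows(interp(np.r_[W[:2],p[2]-.02],Y,W,Y,4))
```

```text
clk 31.4 pos [0.5475 0.1231 0.2495] yaw 69.4 F [-0.2 -0.1  0.7] M [-0.03  0.52 -0.05] tilt [ 0.49  0.05 -0.87]
[-0.97  -0.221  0.525  2.079  0.383  0.791  0.513]
[0.5352 0.1223 0.1569] 69.8 [-0.0123 -0.0008 -0.0926]
0.028 0.028 -0.014 -0.01;0.015 0.007 -0.004 0;0.016 0.008 -0.005 0;0.016 0.008 -0.004 0
[[ 0.49  -0.802  0.342]
 [ 0.05   0.418  0.907]
 [-0.87  -0.428  0.245]]
0.028 0.025 -0.014 -0.01;0.015 0.007 -0.004 0;0.014 0.007 -0.004 0;0.015 0.007 -0.004 0
```

View pics/d21.png

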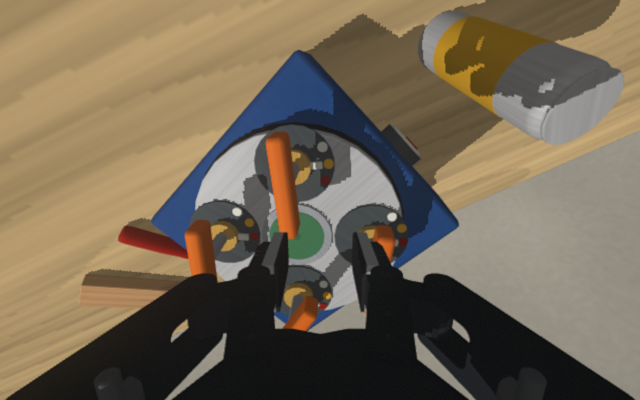

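>>> {"name": "play_rows", "arguments": {"increments": "0.014 0.013 -0.007 0;0.014 0.012 -0.007 0;0.015 0.007 -0.004 0;0.016 0.008 -0.005 0;0.015 0.007 -0.004 0;0 0 0 0"}}

```text
clock: 32.05
position: [0.5467, 0.1157, 0.1631]
ee_rot: [-0.445, 0.416, 0.28, 0.742]
ft_force: [-0.4, 0.3, 0.4]
grip_width: 0.401
```

Run:
```python
from h import *
p,R,c=shot('d22'); print(np.round(get_obs()['joint_pos'],3))
W,Y=wayf('d',-39,r=28); print((W-p).round(4), 'tool',(R.T@(W-p)).round(4))
# where is the bar end relative to the tool
Rc,t=cover(*Q)
for th in (-39,):
    u=np.array([np.cos(np.radians(th)),np.sin(np.radians(th)),0])
    for s in (-40,-28,-16): print(s,(R.T@(t+Rc@(np.r_[H['d'],.086]+s*.001*u)-p)*1000).round(1),(R.T@(t+Rc@(np.r_[H['d'],.062]+s*.001*u)-p)*1000).round(1))
cs=camera('side'); cv2.imwrite('pics/s22.png',cv2.resize(cs['img'][60:250,220:440],None,fx=3.5,fy=3.1))
rows([wayf('d',-39-i*6,off=12,r=28) for i in range(0,7)])
```

```text
clk 32.05 pos [0.5467 0.1157 0.1631] yaw 67.6 F [-0.4  0.3  0.4] M [-0.09  0.54 -0.04] tilt [ 0.498  0.045 -0.866]
[-0.955 -0.117  0.56   2.202  0.392  0.565  0.454]
[-0.0089  0.0056 -0.0052] tool [0.0003 0.0117 0.0004]
-40 [-14.2  19.2   0.8] [ 9.5 22.7  2. ]
-28 [-12.5   7.4   2.2] [11.2 11.   3.4]
-16 [-10.8  -4.4   3.6] [12.9 -0.8  4.8]
0.004 0.015 0.01 -0.04;0.001 -0.001 0.003 0.1;0 -0.001 0.003 0.12;0.001 -0.001 0.003 0.1;0 -0.001 0.003 0.1;0 -0.001 0.003 0.1;0.001 -0.001 0.003 0.09
```

View pics/d22.png

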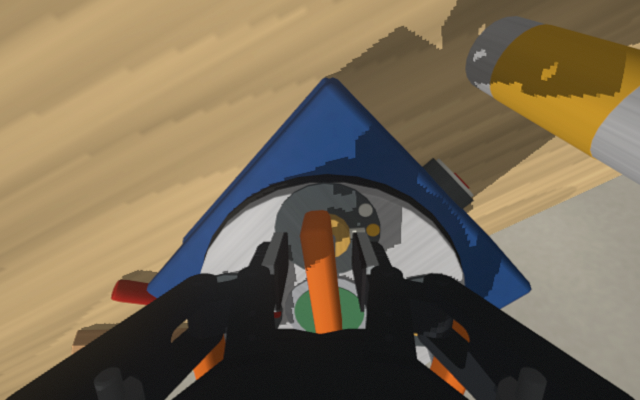

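View pics/s22.png

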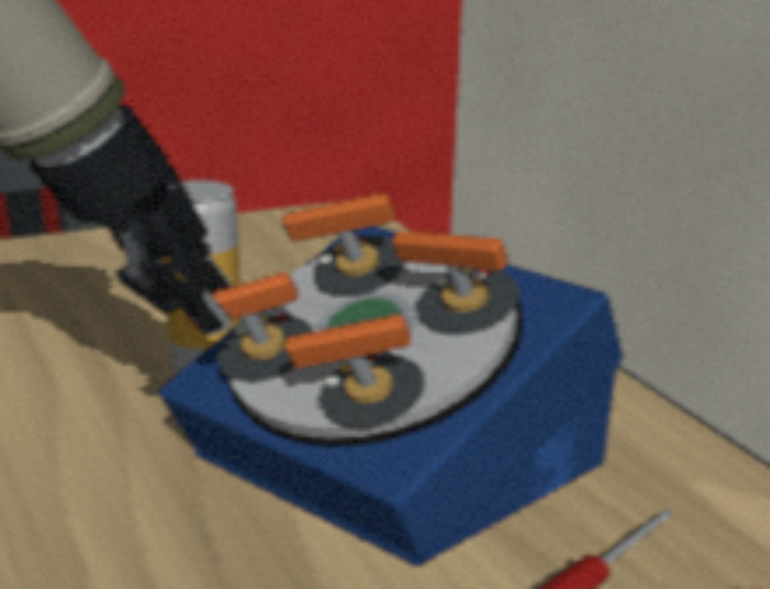

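>>> {"name": "play_rows", "arguments": {"increments": "0.002 0.003 0.007 0.03;0.001 0.002 0.008 0.06;0.001 0 0.008 0.08"}}

```text
clock: 32.45
position: [0.5554, 0.133, 0.1678]
ee_rot: [-0.377, 0.442, 0.238, 0.779]
ft_force: [-16.8, -16.0, 7.8]
grip_width: 0.401
```

>>> {"name": "play_rows", "arguments": {"increments": "0.001 -0.001 0.008 0.08;0.001 -0.001 0.008 0.08"}}

```text
clock: 32.65
position: [0.5614, 0.1343, 0.1679]
ee_rot: [-0.31, 0.471, 0.195, 0.803]
ft_force: [-25.9, -15.3, 6.8]
grip_width: 0.402
```

>>> {"name": "play_rows", "arguments": {"increments": "0.001 -0.001 0.008 0.08;0.001 -0.001 0.008 0.08"}}

```text
clock: 32.85
position: [0.5666, 0.1334, 0.1664]
ee_rot: [-0.241, 0.498, 0.149, 0.82]
ft_force: [-26.1, -13.0, 3.8]
grip_width: 0.401
```

Run:
```python
from h import *
p,R,c=shot('d23',(120,330,200,480),2.5); print(np.round(get_obs()['joint_pos'],3))
Rc,t=cover(*Q)
y=np.arctan2(R[1,2],R[0,2]); p1=p-R[:,2]*.006; print('retreat'); rows([(p1,y)]+interp(p1,y,np.r_[p1[:2],.29],y,4))
```

```text
clk 32.85 pos [0.5666 0.1334 0.1664] yaw 36.1 F [-26.1 -13.    3.8] M [-2.77  5.49 -1.28] tilt [ 0.46   0.004 -0.888]
[-0.94  -0.014  0.528  2.101  0.321  0.633 -0.059]
retreat
0 0 -0.006 -0.01;-0.028 -0.008 0.012 0;-0.028 -0.008 0.012 0;-0.028 -0.007 0.012 0;-0.028 -0.008 0.012 0
```

View pics/d23.png

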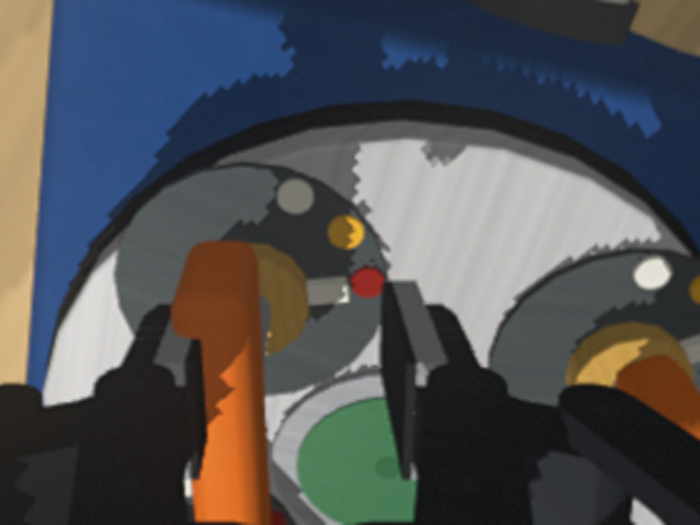

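>>> {"name": "play_rows", "arguments": {"increments": "0.001 0 0.009 0.04"}}

```text
clock: 33.0
position: [0.5692, 0.1331, 0.1649]
ee_rot: [-0.222, 0.509, 0.134, 0.821]
ft_force: [-30.0, -14.6, 2.7]
grip_width: 0.401
```

>>> {"name": "play_rows", "arguments": {"increments": "0.001 0 0.009 0.02"}}

```text
clock: 33.1
position: [0.5712, 0.1323, 0.163]
ee_rot: [-0.213, 0.518, 0.125, 0.819]
ft_force: [-31.3, -14.4, 2.7]
grip_width: 0.396
```

>>> {"name": "play_rows", "arguments": {"increments": "0 0 -0.008 0;-0.028 -0.008 0.012 0;-0.028 -0.008 0.012 0;-0.028 -0.007 0.012 0;-0.028 -0.008 0.012 0;-0.02 0 0 0;0 0 0 0"}}

```text
clock: 33.8
position: [0.5585, 0.1195, 0.3134]
ee_rot: [-0.209, 0.523, 0.12, 0.818]
ft_force: [0.3, 0.2, 0.0]
grip_width: 0.401
```

Run:
```python
from h import *
p,R,c=shot('f1',(40,320,120,480),2.1); print(np.round(get_obs()['joint_pos'],3))
Rc,t=cover(*Q)
print(proj(c,[t+Rc@np.r_[H[k],.02] for k in 'abcd'],(p,R)).round(0).tolist())
W,Y=way('b',-68+180,0); print(W, np.degrees(Y), np.degrees(np.arctan2(R[1,2],R[0,2])))
y=np.arctan2(R[1,2],R[0,2]); up=np.r_[W[:2],.30]; rows(interp(p,y,up,Y,5)+interp(up,Y,W,Y,3))
```

```text
clk 33.8 pos [0.5585 0.1195 0.3134] yaw 30.1 F [0.3 0.2 0. ] M [-0.01  0.43  0.03] tilt [ 0.425 -0.022 -0.905]
[-0.951 -0.161  0.498  1.885  0.33   1.028 -0.082]
[[372.0, 163.0], [354.0, 242.0], [271.0, 230.0], [276.0, 149.0]]
[0.71143715 0.02623554 0.21481117] 41.740478563823245 30.068710039544836
0.015 -0.029 0.015 -0.04;0.016 -0.029 0.014 -0.04;0.015 -0.029 0.013 -0.04;0.016 -0.031 0.011 -0.04;0.016 -0.03 0.01 -0.04;0.026 0.008 -0.008 0;0.025 0.008 -0.009 0;0.026 0.008 -0.009 0
```

View pics/f1.png

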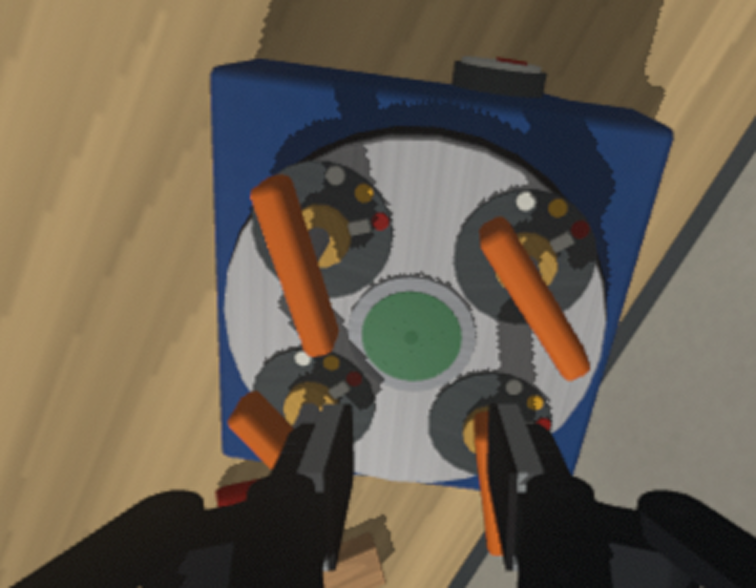

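>>> {"name": "play_rows", "arguments": {"increments": "-0.01 -0.03 0.01 0;-0.01 -0.03 0.01 0;0 0 0 0"}}

```text
clock: 34.15
position: [0.592, 0.0745, 0.351]
ee_rot: [-0.209, 0.523, 0.12, 0.817]
ft_force: [1.1, -0.1, 0.0]
grip_width: 0.4
```

Run:
```python
from h import *
p,R,o=pose(); c=camera('wrist'); cv2.imwrite('pics/f2.png',c['img']); print(p,R[:,0],o['clock'],np.round(o['joint_pos'],2))
Rc,t=cover(*Q); s=.034; N=260; tiles=[]
for k in 'abcd':
    # image of cover plane: right = +y? use up=+y(cover), right=+x
    C=np.array([[-s,s],[s,s],[s,-s],[-s,-s]])
    px=proj(c,[t+Rc@np.r_[H[k][0]+a,H[k][1]+b,.024] for a,b in C],(p,R)).astype(np.float32)
    M=cv2.getPerspectiveTransform(px,np.array([[0,0],[N,0],[N,N],[0,N]],np.float32))
    im=cv2.warpPerspective(c['img'],M,(N,N),flags=cv2.INTER_CUBIC); cv2.putText(im,k,(5,20),0,.7,(255,255,255),2); tiles.append(im)
cv2.imwrite('pics/f2r.png',np.vstack([np.hstack(tiles[:2]),np.hstack(tiles[2:])]))
```

```text
[0.5919825  0.07452144 0.35103187] [ 0.42341217 -0.02237292 -0.90566086] 34.15 [-0.92 -0.13  0.59  1.77  0.26  1.07  0.08]
```

View pics/f2r.png

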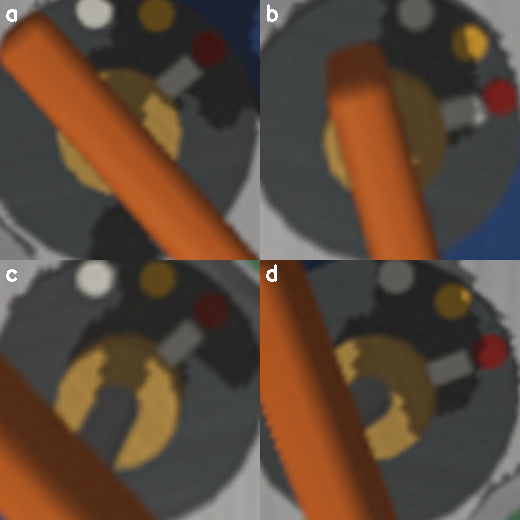

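Run:
```python
from workcell import workorder,get_obs
o=get_obs(); print(o['clock'],o['ft_force'])
print(workorder.hand_in())
```

```text
34.2 [ 0.21900066  0.56739045 -0.71872605]
the job is handed in; nothing more can be done
None
```

All four T-handles are home at their stops, and the job is handed in at 34.2 s of robot time. I went crosswise a, c, b, d in both rounds.

- **First round:** the pointers read about 29° for a, c and b. Handle d read about 27°, a little short of the 30° asked.
- **Second round:** a, c and d were pushed until the force rose to 26–34 N with the pointer on red. On b the pad slipped off the bar's end just after the force rose to about 17 N, so its stop rests mainly on the pointer.
- **Last check:** in the final flattened wrist picture all four pointers line up with the red dots. The gripper was clear above the cover with no force on it.

**What went wrong:**
- My first pushes, with the fingers shut, jammed on handle a and rode up. I changed to pushing the bars with one pad of a half-open gripper.
- On the first second-round try at b, a finger or its linkage hit a bar. The wrist showed about 55 N for a moment before the tool rode up. I can't tell whether the gripper's body took more than the 40 N limit. The pointers of a and b were unaffected, and I then turned b from its other end.
- The tool's tilt drifted to roughly 25–30° over the job, but no joint left its range in any reading I took.

I did not approach the spray can, offcut or screwdriver, and they looked untouched in the pictures I viewed. I did not measure their positions at the end.

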